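Fit the brass index plate on a jeweller's indexing head

ROBOT

A 6-joint arm with a two-finger parallel gripper is mounted at the origin on the work surface. World frame = base frame: x ahead of the robot, y to its left, z up, the work surface at z = 0. Lengths are in mm, angles in rad, forces in N, time in s.
With the tool pointing down it reaches from about 275 to 750 mm from the base axis. Payload 10.2 kg.
Tool frame: the origin (TCP) lies at the very end of the fingers, on their centre line; the grasp point (between the pads) lies 19 mm behind it (ctrl.pinch_z is the distance from the TCP to the grasp point, in mm); y points along the fingers, z is the direction in which the jaws open and shut, and the axes are right-handed (so a half turn about y gives the same grasp; the last joint's range is limited). The gripper opens to 85 mm and grips with 20 to 120 N. Pads are 22 mm wide; open, the fingers measure 114 mm over their backs; the gripper's body (76 mm by 85 mm) begins 54 mm behind the grasp point. The pads swing forward as they close: fully open they stand 13 mm farther back than shut.
Start: joints at [0.961, 0.313, 1.498, -0, 1.331, -0.223], TCP at [198.057, 486.215, 231.294] pointing down, gripper open.
Joint ranges: [-2.94, 2.94], [-0.97, 2.17], [0.19, 2.56], [-1.23, 4.37], [0.02, 3.11], [-2.88, 2.88]. Speed limits (rad/s): [2.39, 2.39, 3.01, 3.14, 3.14, 3.14].

INTERFACE

Orientations are given as a unit quaternion [w, x, y, z].
In Python, from rig import sense, eyes, ctrl gives the robot as it stands. The module is installed in compiled form; this text tells all that it offers.
- The arm moves only by the shell command python3 -m handwheel 'ROWS' [FORCE]. ROWS is JSON, a list of rows, each an object of numbers: "grip": the finger opening in mm, from 0 to 85.4; "tx", "ty", "tz": the shift along the tool's x, y, z in mm; "wx", "wy", "wz": the turn, a rotation vector about the tool's x, y, z in rad. In form: [{"grip": .., "tx": .., "ty": .., "tz": .., "wx": .., "wy": .., "wz": ..}, ...]. A call has 1 to 10 rows; each row shifts and turns the commanded pose from where the row before left it, along the tool's axes as they then stand; what a row does not reach is not made up. A row lasts 1/12 s, in which the tool goes at most 41.7 mm and 7.16 degrees, less where a joint would pass 70% of its speed; a pose out of reach is approached as far as the arm can. A call is refused whole if a number of a shift passes 41.7 or a number of a turn 0.125, either way. A call with a gripper value outside its range is refused whole. The fingers move at their own pace and stop on an object; FORCE is the grip in N (left out, the last holds). Time passes only in rows, so rows that do not move let the fingers close. It gives the time, the measured TCP pose, the force and the opening at its end, in the units of the state.
- sense(): the state, without advancing time (a new reading comes with each control period).
- eyes.capture(name): name is "scene" or "top" or "wrist"; returns a dict with "pixels" (420x560x3 uint8, red, green, blue), "mtx" (3x3 intrinsics, pixels), "R" (3x3) and "t" (3): a world point X has camera coordinates R X + t. Camera axes: x right, y down, z forward; pixel columns grow to the right and rows downward; lengths in mm; the calibration is good to about 2 mm. A picture is of the moment at which its call begins. There is no depth.
- ctrl.finish_job(): hands the job in, once; it reports no verdict.
The state is a dict: "time_s": time; "joints": joint angles; "dq": joint speeds; "tau": joint torques, N m; "eef_pos": TCP position; "ee_rot": TCP orientation; "force": force on the tool from outside, world axes, zero at the start; "wrist_torque": the same for the moment, N m; "grip_width": opening from 0.0 (shut) to 1.0 (fully open).
Only numpy, scipy, OpenCV 4.12 (cv2) and the standard library are available. Lean on these libraries where they do the work, as an engineer would, in place of code of your own. Each camera call takes 0.05 s, during which the arm holds its last target.

TASK

Take the red collar off the shaft of the indexing head and set it down on a free spot of the bench or mat clear of the head, then lower the brass index plate, hub up, over the shaft and the locating pin until it lies flat on the head; do not let it drop. Then put the red collar back on the shaft so that it rests on the plate's hub, and let go. Leave the steel plate, bur stand, jar and ring mandrel where they stand.

Things in the scene. Friction and masses are not known exactly. Their poses are not given: they have to be found in the camera images.
- head: indexing head, fixed: dark steel disc 100 mm across, 30 mm high, with a central upright shaft and a locating pin. Origin: centre of its underside, on the shaft axis, on the 4 mm green mat; z up; +x points from shaft to pin. A seated plate's underside is 30 mm above this origin, its hub's top 60 mm. Fingers closing along the shaft-pin line would hit the pin: close them across it
- pin_tip (a point): centre of the tip of the brass locating pin: 7 mm across, 16 mm high above the disc, last 3 mm tapered; 30 mm from the shaft axis, tip 46 mm above the head's origin. It stands 10 mm out of a seated plate
- shaft_tip (a point): centre of the tip of the shaft: 12 mm across, 48 mm high above the disc, last 5 mm tapered to 7 mm; tip 78 mm above the head's origin
- index_plate: The index plate of yellow brass, 0.3 to 0.6 kg, lying flat, hub up: disc 6 mm thick, 95 mm across (88 along its x); round hub 32 mm across standing 24 mm above the disc: grasp it there from above. 14 mm bore through disc and hub. Slot through the disc, 12 mm (x) by 9 mm (y), centred 30 mm from the axis along +x; a red bar on the rim just outside it. Origin: on the axis at the underside; z up
- index_plate_slot (a point): centre of the brass plate's slot at the underside, 30 mm from the plate's origin along its +x: the pin must enter here
- collar: red knurled collar, loose: ring 30 mm across, 22 mm high, 14 mm bore, 50 g. Origin: on its axis at the underside; z up. It starts on the shaft, on the head's disc (30 mm above the head's origin), and ends on the shaft on the plate's hub (60 mm above it); the shaft then ends 4 mm below its top
- screen: acrylic dust screen, fixed, round the head: green mat 220 mm (x) by 250 mm (y), 4 mm thick; two pale frosted upright panels, 200 mm long along x, 6 mm thick, centred at y = -118 and +118 mm, tops 131 mm above the bench; open at both x ends and above. Origin: centre of the mat's underside on the bench; z up
- spare_plate: Bystander: index plate of grey steel, 0.3 to 0.6 kg, lying flat, hub up: disc 6 mm thick, 95 mm across (88 along its x); round hub 32 mm across standing 24 mm above the disc: grasp it there from above. 14 mm bore through disc and hub. Slot through the disc, 12 mm (x) by 9 mm (y), centred 30 mm from the axis along +x; a blue bar on the rim just outside it. Origin: on the axis at the underside; z up
- bur_stand: a bystander: a pale wooden block 60 mm (x) by 40 mm (y) by 30 mm high with eight small burs standing in it to 67 mm high. Origin: centre of the underside; z up
- jar: a bystander: a closed round jar 50 mm across, 60 mm high, white cap and blue band. Origin: centre of the underside; z up
- mandrel: a bystander: an upright tapered steel ring mandrel 150 mm tall (25 mm across at its foot, 14 mm at its top) on a round wooden foot 70 mm across, 12 mm high, with a brass ring on it. Origin: centre of the underside; z up
There are look-alikes about, which are no part of the job. Several things look just like the index_plate: the one meant starts farthest to the robot's right.

How it is judged (in metres and radians):
On the way, in this order (a step that is already met when the one before it is completed fails the run):
1. the red collar is off the shaft, set down and let go, its axis over 60 mm from the shaft (horizontal distance between collar and head above 0.06 m and height (world z) of collar below 0.03 m and linear speed of collar below 0.01 m/s and contact force between the fingers and collar below 0.05 N), for 0.2 s.
2. the brass plate lies flat on the head, over shaft and pin (z of index_plate in the frame of head between 0.0275 and 0.0325 m and horizontal distance between index_plate and head below 0.003 m and horizontal distance between index_plate_slot and pin_tip below 0.005 m and angle between index_plate's own z axis and vertical below 0.05 rad), for 0.2 s.
At the end, for the whole second after the job is handed in: Brass plate flat on the head (height within 2.5 mm, tilt < 0.05 rad), on the shaft within 3 mm, slot over the pin within 5 mm; red collar upright on the hub (within 3.5 mm in height, 4 mm sideways, 0.1 rad); both released, at rest; bystanders within 20 mm of their starts, upright (all of step 2 and linear speed of each of index_plate, collar below 0.01 m/s and contact force between the fingers and index_plate below 0.05 N and z of collar in the frame of head between 0.0565 and 0.0635 m and horizontal distance between collar and head below 0.004 m and angle between collar's own z axis and vertical below 0.1 rad and contact force between the fingers and collar below 0.05 N); the robot touches nothing.
It fails at once if the brass plate drops (over 0.35 m/s) onto the head instead of being lowered (horizontal distance between index_plate and head below 0.01 m and z of index_plate in the frame of head below 0.08 m and linear speed of index_plate above 0.35 m/s).
It fails at once if the spare steel plate is moved by over 20 mm (distance of spare_plate from where it was at the start of the episode above 0.02 m).
It fails at once if the bur stand is moved by over 20 mm or tipped (distance of bur_stand from where it was at the start of the episode above 0.02 m or angle between bur_stand's own z axis and vertical above 0.3 rad).
It fails at once if the jar is moved by over 20 mm or tipped (distance of jar from where it was at the start of the episode above 0.02 m or angle between jar's own z axis and vertical above 0.3 rad).
It fails at once if the ring mandrel is moved by over 20 mm or tipped (distance of mandrel from where it was at the start of the episode above 0.02 m or angle between mandrel's own z axis and vertical above 0.3 rad).
It also fails if it takes over 72 s, if anything falls off the work surface, if the arm or the gripper's body presses on something with over 40 N, if the wrist force passes 120 N, or if a joint passes its speed limit or range.

## Working session

There is one attempt and no reset: what is moved stays moved. The work goes in short steps, Python scripts to look and compute and a shell command to move; the robot and the scene stay as the last step left them, time stands still between calls to the robot, and variables do not carry over. Pictures are saved under pics/ and viewed, and the job is handed in when it is done.

```bash
mkdir -p pics
cat > h.py <<'E'
import numpy as np,cv2,pickle
from rig import sense,eyes,ctrl
def snap(n,f):
    c=eyes.capture(n); cv2.imwrite('pics/%s.png'%f,c['pixels'][:,:,::-1]); pickle.dump({k:np.array(v) for k,v in c.items()},open('pics/%s.pkl'%f,'wb')); return c
def load(f): return pickle.load(open('pics/%s.pkl'%f,'rb'))
def ray(c,u,v,z):
    d=c['R'].T@np.linalg.inv(c['mtx'])@np.array([u,v,1.]); o=-c['R'].T@c['t']
    return o+d*(z-o[2])/d[2]
def proj(c,X):
    p=c['mtx']@(c['R']@np.array(X,float)+c['t']); return p[:2]/p[2]
def crop(f,x0,y0,x1,y1,s,out):
    im=cv2.imread('pics/%s.png'%f)[y0:y1,x0:x1]; cv2.imwrite('pics/%s.png'%out,cv2.resize(im,None,fx=s,fy=s,interpolation=cv2.INTER_CUBIC))
E
python3 - <<'E'
from h import *
for n in('top','scene','wrist'):
    c=snap(n,n+'0'); print(n,(-c['R'].T@c['t']).round(0))
print(sense())
E
```

```text
top [ 488.   10. 1085.]
scene [1149. -228.  709.]
wrist [134. 512. 374.]
{'time_s': 0.15, 'joints': array([ 9.60610612e-01,  3.13343355e-01,  1.49825005e+00,  8.28253143e-06,
        1.33098862e+00, -2.23409973e-01]), 'dq': array([ 0.00145746, -0.0018204 , -0.00322442, -0.00113237,  0.00077574,
       -0.00011264]), 'tau': array([ 2.09328929e-03, -4.12365246e+01, -2.59796959e+01, -8.33139484e-05,
        3.17631086e-03, -8.13271498e-06]), 'eef_pos': array([197.93713282, 486.05621342, 230.86004947]), 'ee_rot': array([-0.69360652,  0.69424392, -0.13603999,  0.13575157]), 'force': array([ 0.07073501, -0.20176816, -0.34132962]), 'wrist_torque': array([ 0.06361964, -0.0029684 ,  0.01136573]), 'grip_width': 0.9990263610509518}
```

View pics/top0.png

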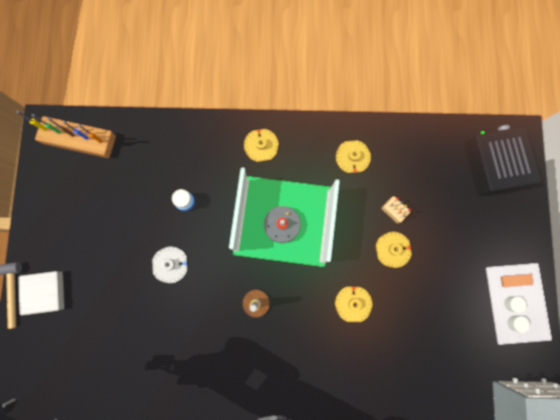

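View pics/scene0.png

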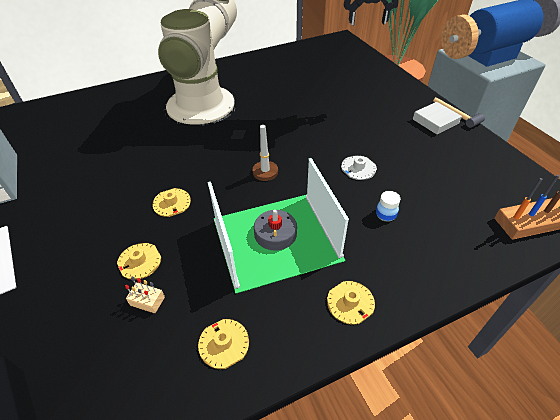

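View pics/wrist0.png

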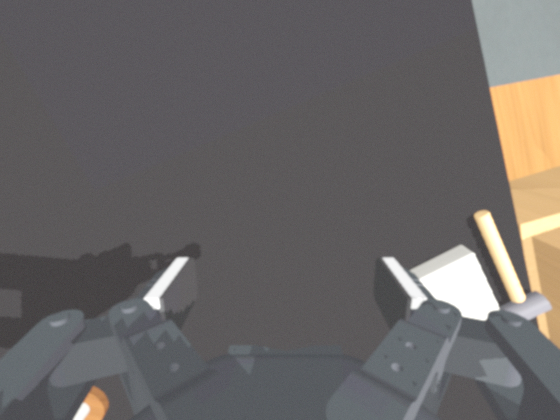

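Run:
```python
from h import *
crop('top0',225,160,345,275,6,'t_head'); crop('top0',335,185,435,275,7,'t_plate')
c=load('top0')
for n,u,v,z in[('plateA',394,250,6),('B',354,304,6),('C',353,156,6),('D',261,145,6),('head',282,224,34),('jar',182,199,60),('steel',169,265,6),('mandrel',255,304,12),('bur',397,209,30)]: print(n,ray(c,u,v,z).round(0))
```

```text
plateA [ 553. -310.    6.]
B [ 407. -201.    6.]
C [ 815. -200.    6.]
D [841.  60.   6.]
head [614.  -4.  34.]
jar [671. 261.  60.]
steel [499. 299.   6.]
mandrel [402.  63.  12.]
bur [ 663. -314.   30.]
```

View pics/t_head.png

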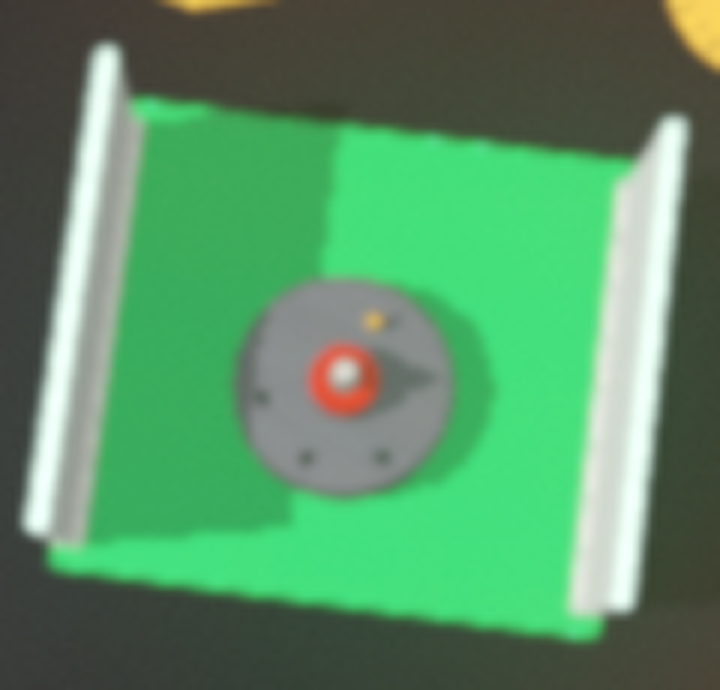

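View pics/t_plate.png

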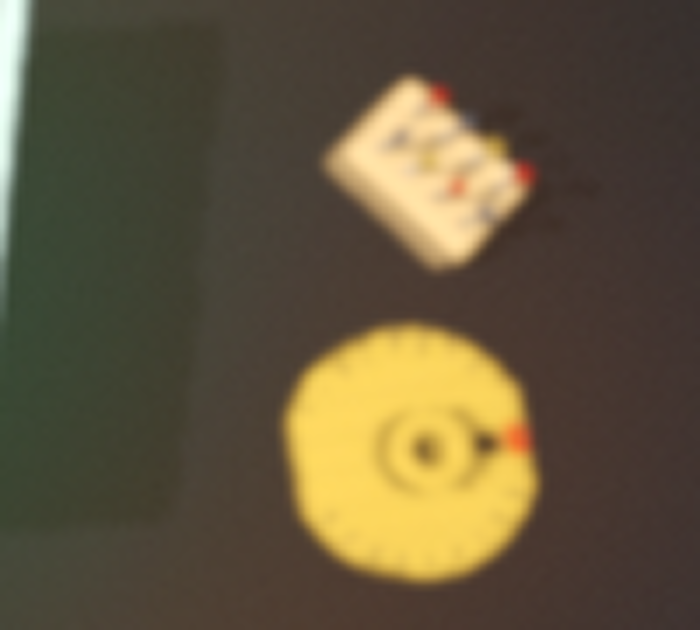

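```bash
cat >> h.py <<'E'
from scipy.spatial.transform import Rotation as Ro
def pose():
    s=sense(); q=s['ee_rot']; return s,s['eef_pos'],Ro.from_quat([q[1],q[2],q[3],q[0]]).as_matrix()
def go(pos,yaw=None):
    """delta in tool axes to reach TCP pos, yaw (deg) of tool z, tool y straight down"""
    s,p,R=pose()
    yc=np.degrees(np.arctan2(R[1,2],R[0,2])); print('t',round(s['time_s'],2),'tcp',p.round(1),'yaw',round(yc,1),'tilt',np.degrees(np.arccos(-R[2,1])).round(2),'F',s['force'].round(1),'grip',round(s['grip_width']*85.4,1),'q6',s['joints'][5].round(2))
    print(' shift tool',(R.T@(np.array(pos)-p)).round(1))
    if yaw is not None:
        y=np.radians(yaw); z=np.array([np.cos(y),np.sin(y),0]); yy=np.array([0,0,-1.]); T=np.c_[np.cross(yy,z),yy,z]
        print(' turn',Ro.from_matrix(R.T@T).as_rotvec().round(3))
E
python3 - <<'E'
from h import *
c=load('top0'); f=lambda x,y,s,x0,y0:(x0+(x+.5)/s-.5,y0+(y+.5)/s-.5)
P=lambda x,y,z:ray(c,*f(x,y,6,225,160),z).round(1)
Q=lambda x,y,z:ray(c,*f(x,y,7,335,185),z).round(1)
sh=P(345,372,82);pi=P(373,320,50);print('shaft',sh,'pin',pi,'disc',P(346,387,34),np.hypot(*(pi-sh)[:2]),np.degrees(np.arctan2(*(pi-sh)[1::-1])))
h=Q(425,450,30);b=Q(517,437,6);sl=Q(487,442,6);print('hub',h,'disc',Q(413,452,6),'bar',b,'slot',sl,np.degrees(np.arctan2(*(b-h)[1::-1])),np.degrees(np.arctan2(*(sl-h)[1::-1])))
s,p,R=pose();print(R.round(2)); w=load('wrist0'); print('cam in tool',(R.T@(-w['R'].T@w['t']-p)).round(1),(w['R']@R).round(3),w['mtx'])
go([600,0,300],0)
E
```

```text
shaft [614.4  -3.3  82. ] pin [641.8 -15.6  50. ] disc [613.7  -4.5  34. ] 30.034147232774878 -24.17555546187394
hub [ 555.  -306.6   30. ] disc [ 555.6 -309.1    6. ] bar [ 562.4 -349.7    6. ] slot [ 560.2 -337.9    6. ] -80.25766305378976 -80.56736472170786
[[ 0.93 -0.    0.38]
 [-0.38 -0.    0.93]
 [-0.   -1.   -0.  ]]
cam in tool [ -68.6 -142.7   -0.4] [[ 0.002  0.001  1.   ]
 [ 0.962 -0.273 -0.001]
 [ 0.273  0.962 -0.001]] [[298.94973465   0.         284.91645303]
 [  0.         298.94973465 209.88009313]
 [  0.           0.           1.        ]]
t 0.15 tcp [197.9 486.1 230.9] yaw 67.8 tilt 0.06 F [ 0.1 -0.2 -0.3] grip 85.3 q6 -0.22
 shift tool [ 555.7  -69.  -298.6]
 turn [1.000e-03 1.184e+00 0.000e+00]
```

```bash
python3 -c "
from h import *
go([595,4,230],66)"
python3 -m handwheel '[{"tx":35,"tz":-18},{"tx":35,"tz":-18},{"tx":35,"tz":-18},{"tx":35,"tz":-18},{"tx":35,"tz":-18},{"tx":35,"tz":-18},{"tx":35,"tz":-18},{"tx":35,"tz":-18},{"tx":35,"tz":-18},{"tx":35,"tz":-18}]' 40; python3 -c "
from h import *
go([595,4,230],66)"
```

```text
t 0.15 tcp [197.9 486.1 230.9] yaw 67.8 tilt 0.06 F [ 0.1 -0.2 -0.3] grip 85.3 q6 -0.22
 shift tool [ 549.6    1.  -296.7]
 turn [ 0.001  0.032 -0.   ]
t 0.15 tcp [197.9 486.1 230.9] yaw 67.8 tilt 0.06 F [ 0.1 -0.2 -0.3] grip 85.3 q6 -0.22
 shift tool [ 549.6    1.  -296.7]
 turn [ 0.001  0.032 -0.   ]invalid input
```

```bash
python3 -m handwheel '[{"grip":85,"tx":35,"ty":0,"tz":-18,"wx":0,"wy":0,"wz":0},{"grip":85,"tx":35,"ty":0,"tz":-18,"wx":0,"wy":0.03,"wz":0}]' 40; python3 -c "
from h import *
go([595,4,230],66)"
```

```text
time_s: 0.32
eef_pos: [248.9, 426.2, 230.8]
ee_rot: [-0.692, 0.692, -0.145, 0.145]
force: [1.5, 0.4, -0.3]
grip_width: 0.996
t 0.32 tcp [248.9 426.2 230.8] yaw 66.3 tilt 0.04 F [ 1.5  0.4 -0.3] grip 85.0 q6 -0.35
 shift tool [ 486.5    0.9 -247.7]
 turn [ 0.001  0.006 -0.   ]
```

```bash
python3 -m handwheel '[{"grip":85,"tx":36,"ty":0,"tz":-18,"wx":0,"wy":0,"wz":0},{"grip":85,"tx":36,"ty":0,"tz":-18,"wx":0,"wy":0,"wz":0},{"grip":85,"tx":36,"ty":0,"tz":-18,"wx":0,"wy":0,"wz":0},{"grip":85,"tx":36,"ty":0,"tz":-18,"wx":0,"wy":0,"wz":0},{"grip":85,"tx":36,"ty":0,"tz":-18,"wx":0,"wy":0,"wz":0},{"grip":85,"tx":36,"ty":0,"tz":-18,"wx":0,"wy":0,"wz":0},{"grip":85,"tx":36,"ty":0,"tz":-18,"wx":0,"wy":0,"wz":0},{"grip":85,"tx":36,"ty":0,"tz":-18,"wx":0,"wy":0,"wz":0},{"grip":85,"tx":36,"ty":0,"tz":-18,"wx":0,"wy":0,"wz":0},{"grip":85,"tx":36,"ty":0,"tz":-18,"wx":0,"wy":0,"wz":0}]' >/dev/null
python3 -m handwheel '[{"grip":85,"tx":36,"ty":0,"tz":-18,"wx":0,"wy":0,"wz":0},{"grip":85,"tx":36,"ty":0,"tz":-18,"wx":0,"wy":0,"wz":0},{"grip":85,"tx":36,"ty":0,"tz":-18,"wx":0,"wy":0,"wz":0},{"grip":85,"tx":18,"ty":0,"tz":-13,"wx":0,"wy":0,"wz":0},{"grip":85,"tx":0,"ty":0,"tz":0,"wx":0,"wy":0,"wz":0}]' >/dev/null
python3 -c "
from h import *
go([595,4,230],66)
snap('wrist','w1')"
```

```text
t 1.57 tcp [ 5.952e+02 -1.000e-01  2.300e+02] yaw 65.9 tilt 0.07 F [-0.2 -0.4  0.2] grip 85.1 q6 -1.35
 shift tool [-1.8  0.   3.7]
 turn [ 0.001 -0.002 -0.001]
```

View pics/w1.png

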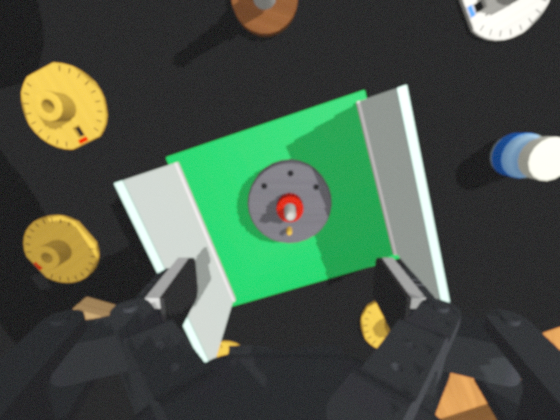

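```bash
python3 -c "
from h import *
crop('w1',235,150,345,250,7,'w1c')"
```

```text
(no output)
```

View pics/w1c.png

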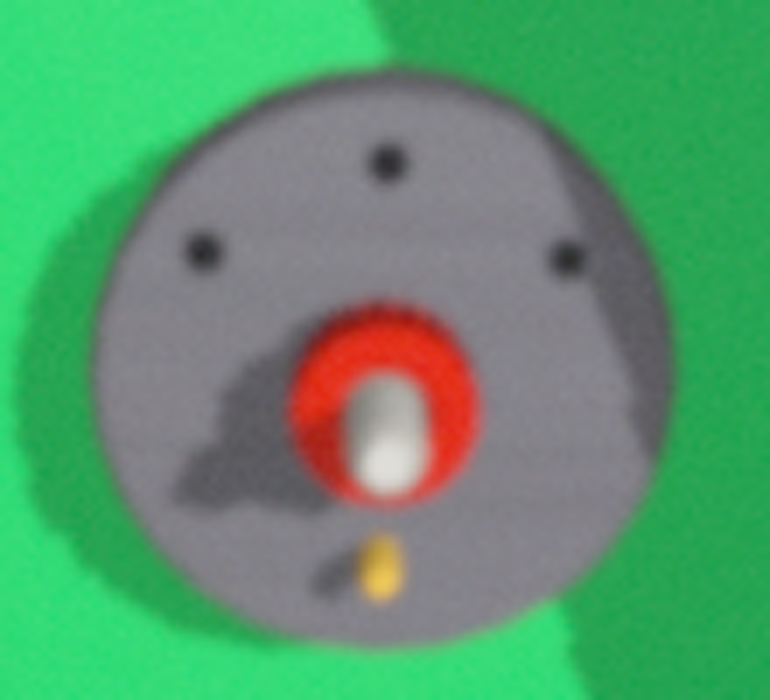

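Run:
```python
from h import *
c=load('w1'); P=lambda x,y,z:ray(c,235+(x+.5)/7-.5,150+(y+.5)/7-.5,z)
sh=P(388,471,82);pi=P(381,583,50);print('shaft',sh,'pin',pi,'disc',P(384.5,358,34),'collartop',P(385,405,56),np.hypot(*(pi-sh)[:2]),np.degrees(np.arctan2(*(pi-sh)[1::-1])))
a=P(204,252,34);b=P(567,259,34);print(a,b, np.degrees(np.arctan2(*(b-a)[1::-1])), P(388,163,34))
print([np.linalg.norm(x-P(384.5,358,34)) for x in (a,b,P(388,163,34))])
```

```text
shaft [616.20608644  -4.79032372  82.        ] pin [642.49012552 -17.2064665   50.        ] disc [611.75138592  -2.68121466  34.        ] collartop [613.58660126  -3.72539886  56.        ] 29.069078278678056 -25.285271025566477
[583.16819594 -22.46744443  34.        ] [608.71863953  31.54481703  34.        ] 64.68355891913386 [582.13990035  11.10938535  34.        ]
[np.float64(34.76339508121192), np.float64(34.36013382267202), np.float64(32.66528319329974)]
```

```bash
python3 -c "
from h import *
print(ctrl.pinch_z)
go([614.2,-3.8,100],65)"
```

```text
18.700000000000003
t 1.62 tcp [594.2   2.  230.3] yaw 66.0 tilt 0.08 F [-0.5 -0.4 -0. ] grip 84.4 q6 -1.34
 shift tool [ 20.8 130.2   2.9]
 turn [ 0.     0.017 -0.001]
```

```bash
python3 -m handwheel '[{"grip":85,"tx":20.8,"ty":0,"tz":2.9,"wx":0,"wy":0.017,"wz":0},{"grip":85,"tx":0,"ty":25,"tz":0,"wx":0,"wy":0,"wz":0},{"grip":85,"tx":0,"ty":30,"tz":0,"wx":0,"wy":0,"wz":0},{"grip":60,"tx":0,"ty":20,"tz":0,"wx":0,"wy":0,"wz":0},{"grip":60,"tx":0,"ty":0,"tz":0,"wx":0,"wy":0,"wz":0},{"grip":60,"tx":0,"ty":0,"tz":0,"wx":0,"wy":0,"wz":0},{"grip":60,"tx":0,"ty":0,"tz":0,"wx":0,"wy":0,"wz":0}]' 
python3 -c "
from h import *
go([614.2,-3.8,100],65)
snap('wrist','w2')
go([614.2,-3.8,100],65)
crop('w2',180,180,380,350,4,'w2c')"
```

```text
time_s: 2.2
eef_pos: [614.4, -1.4, 158.1]
ee_rot: [0.691, -0.691, 0.151, -0.153]
force: [0.4, -0.3, 1.0]
grip_width: 0.701
t 2.2 tcp [614.4  -1.4 158.1] yaw 65.2 tilt 0.14 F [ 0.4 -0.3  1. ] grip 59.9 q6 -1.33
 shift tool [ 0.7 58.1 -2.3]
 turn [-0.001  0.003  0.002]
t 2.25 tcp [614.5  -1.6 158.3] yaw 65.2 tilt 0.18 F [-0.2 -0.1  1.2] grip 60.5 q6 -1.33
 shift tool [ 0.4 58.3 -2.2]
 turn [-0.001  0.003  0.003]
```

View pics/w2c.png

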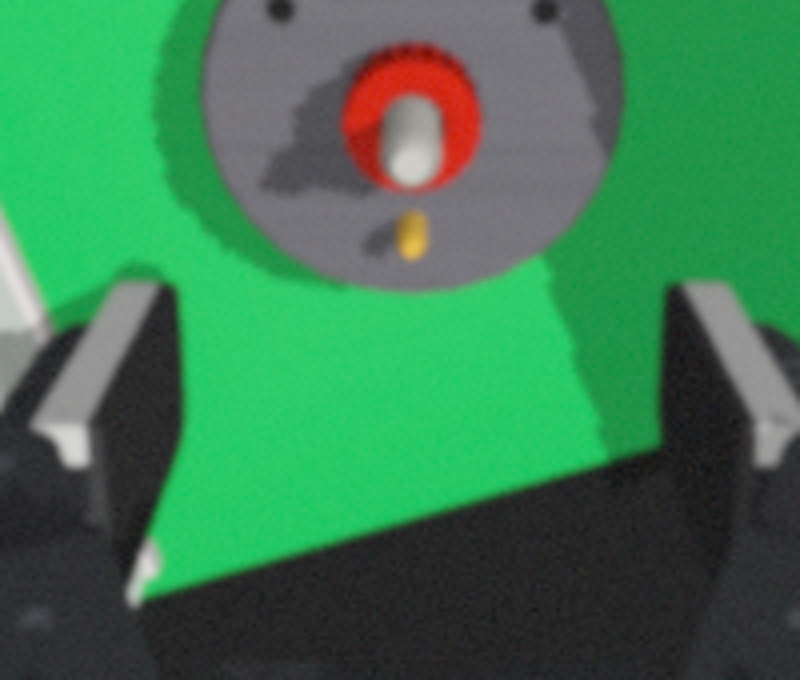

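Run:
```python
from h import *
c=load('w2'); P=lambda x,y,z:ray(c,180+(x+.5)/4-.5,180+(y+.5)/4-.5,z).round(1)
sh=P(412,167,82);pi=P(413,250,50);print('shaft',sh,'pin',pi,'collartop',P(412,118,56),np.hypot(*(pi-sh)[:2]),np.degrees(np.arctan2(*(pi-sh)[1::-1])))
a=P(280,12,34);b=P(546,11,34);print(np.degrees(np.arctan2(*(b-a)[1::-1])))
s,p,R=pose(); 
# where TCP projects
print(proj(c,p),proj(c,p+[0,0,19]))
```

```text
shaft [616.   -4.7  82. ] pin [643.3 -17.5  50. ] collartop [613.7  -3.9  56. ] 30.151782700198634 -25.120211742314353
65.22485943116814
[285.80387761 262.22785718] [285.919169   280.52152585]
```

```bash
python3 -m handwheel '[{"grip":60,"tx":0.8,"ty":30,"tz":-2.3,"wx":0,"wy":0,"wz":0},{"grip":60,"tx":0,"ty":35,"tz":0,"wx":0,"wy":0,"wz":0},{"grip":60,"tx":0,"ty":35,"tz":0,"wx":0,"wy":0,"wz":0},{"grip":60,"tx":0,"ty":15,"tz":0,"wx":0,"wy":0,"wz":0},{"grip":60,"tx":0,"ty":6,"tz":0,"wx":0,"wy":0,"wz":0},{"grip":60,"tx":0,"ty":0,"tz":0,"wx":0,"wy":0,"wz":0},{"grip":60,"tx":0,"ty":0,"tz":0,"wx":0,"wy":0,"wz":0}]' 
python3 -c "
from h import *
go([614.2,-4,37],65)
snap('wrist','w3')
crop('w3',180,180,380,350,4,'w3c')"
```

```text
time_s: 2.83
eef_pos: [614.8, -4.5, 37.3]
ee_rot: [0.691, -0.691, 0.151, -0.153]
force: [0.0, 0.0, 0.4]
grip_width: 0.699
t 2.83 tcp [614.8  -4.5  37.3] yaw 65.2 tilt 0.18 F [0.  0.  0.4] grip 59.7 q6 -1.33
 shift tool [-0.7  0.3  0.2]
 turn [-0.001  0.003  0.003]
```

View pics/w3c.png

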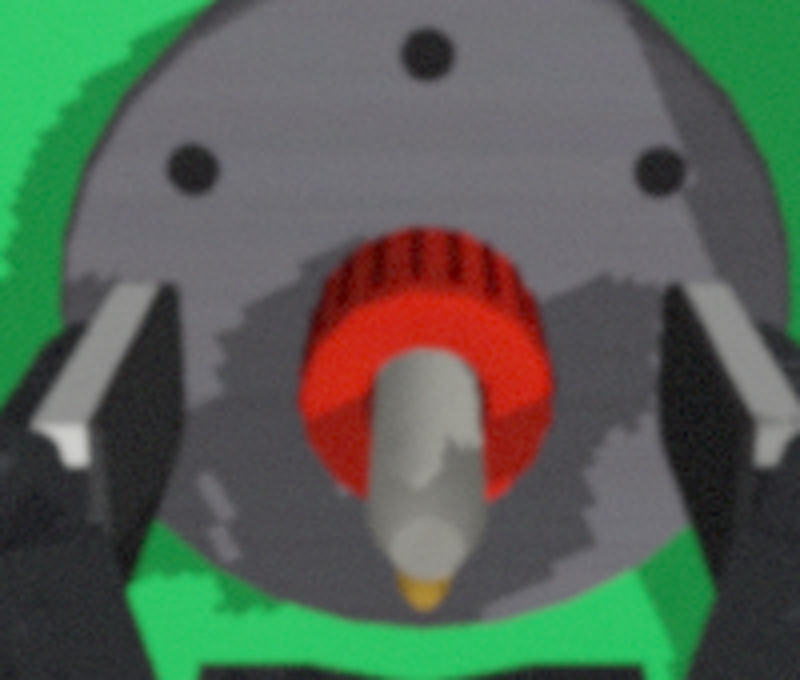

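```bash
python3 - <<'E'
from h import *
c=load('w3'); P=lambda x,y,z:ray(c,180+(x+.5)/4-.5,180+(y+.5)/4-.5,z).round(1)
print('shaft',P(427,548,82),'collartop',P(427,397,56))
hs=np.array([P(192,169,34),P(427,54,34),P(660,171,34)]);print(hs, np.degrees(np.arctan2(*(hs[2]-hs[0])[1::-1])))
# circle centre
A=np.c_[2*hs[:,:2],np.ones(3)];x=np.linalg.solve(A,(hs[:,:2]**2).sum(1));print(x[:2],np.sqrt(x[2]+x[0]**2+x[1]**2))
s,p,R=pose();print(p, proj(c,[614.3,-4,82]),proj(c,[614.3,-4,56]))
E
python3 -m handwheel '[{"grip":26,"tx":0,"ty":0,"tz":0.4,"wx":0,"wy":0,"wz":0},{"grip":26,"tx":0,"ty":0,"tz":0,"wx":0,"wy":0,"wz":0},{"grip":26,"tx":0,"ty":0,"tz":0,"wx":0,"wy":0,"wz":0},{"grip":26,"tx":0,"ty":0,"tz":0,"wx":0,"wy":0,"wz":0},{"grip":26,"tx":0,"ty":0,"tz":0,"wx":0,"wy":0,"wz":0}]' 30
```

```text
shaft [615.8  -4.9  82. ] collartop [614.4  -4.2  56. ]
[[583.2 -22.8  34. ]
 [582.3  10.9  34. ]
 [608.8  31.5  34. ]] 64.75823745398068
[615.9657143   -5.06293345] 37.25849652928372
[614.88519728  -4.4860758   37.50910395] [286.95521824 312.68546835] [286.58551056 278.51023342]
time_s: 3.3
eef_pos: [614.4, -4.0, 36.6]
ee_rot: [0.691, -0.691, 0.151, -0.153]
force: [-1.7, 0.4, 4.9]
grip_width: 0.345
```

```bash
python3 -m handwheel '[{"grip":26,"tx":0,"ty":-4,"tz":0,"wx":0,"wy":0,"wz":0},{"grip":26,"tx":0,"ty":-12,"tz":0,"wx":0,"wy":0,"wz":0},{"grip":26,"tx":0,"ty":-20,"tz":0,"wx":0,"wy":0,"wz":0},{"grip":26,"tx":0,"ty":-20,"tz":0,"wx":0,"wy":0,"wz":0},{"grip":26,"tx":0,"ty":-14,"tz":0,"wx":0,"wy":0,"wz":0},{"grip":26,"tx":0,"ty":-5,"tz":0,"wx":0,"wy":0,"wz":0},{"grip":26,"tx":0,"ty":0,"tz":0,"wx":0,"wy":0,"wz":0}]' 
python3 -c "
from h import *
snap('wrist','w4')
go([470,-70,60],65)
crop('w4',180,180,380,350,4,'w4c')"
```

```text
time_s: 3.88
eef_pos: [614.4, -4.1, 112.1]
ee_rot: [0.691, -0.691, 0.151, -0.153]
force: [-0.2, -0.2, -1.0]
grip_width: 0.342
t 3.93 tcp [613.8  -4.  110.7] yaw 65.1 tilt 0.04 F [ 0.4  0.1 -0.4] grip 28.8 q6 -1.33
 shift tool [-102.8   50.6 -120.3]
 turn [-0.     0.003  0.001]
```

View pics/w4c.png

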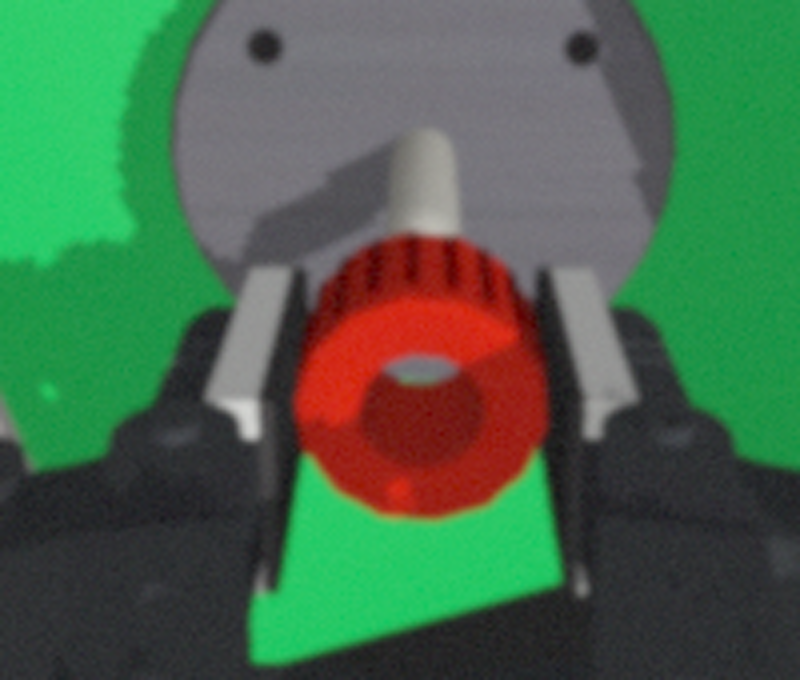

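```bash
python3 -m handwheel '[{"grip":26,"tx":-13,"ty":0,"tz":-15,"wx":0,"wy":0,"wz":0},{"grip":26,"tx":-25,"ty":0,"tz":-30,"wx":0,"wy":0,"wz":0},{"grip":26,"tx":-25,"ty":0,"tz":-30,"wx":0,"wy":0,"wz":0},{"grip":26,"tx":-25,"ty":15,"tz":-30,"wx":0,"wy":0,"wz":0},{"grip":26,"tx":-15,"ty":30,"tz":-15,"wx":0,"wy":0,"wz":0},{"grip":26,"tx":0,"ty":30,"tz":0,"wx":0,"wy":0,"wz":0},{"grip":26,"tx":0,"ty":18,"tz":0,"wx":0,"wy":0,"wz":0},{"grip":26,"tx":0,"ty":8,"tz":0,"wx":0,"wy":0,"wz":0},{"grip":26,"tx":0,"ty":0,"tz":0,"wx":0,"wy":0,"wz":0},{"grip":26,"tx":0,"ty":0,"tz":0,"wx":0,"wy":0,"wz":0}]' 
python3 -c "
from h import *
go([470,-70,3.6],65)"
python3 - <<'E'
from h import *
c=load('w4'); P=lambda x,y,z:ray(c,180+(x+.5)/4-.5,180+(y+.5)/4-.5,z)
p=np.array([614.,-4.1,111.5])
print(P(422,408,131.),'rel',P(422,408,131.)-p)
E
```

```text
time_s: 4.77
eef_pos: [470.3, -69.4, 9.5]
ee_rot: [0.691, -0.691, 0.152, -0.152]
force: [-0.2, 0.2, 0.3]
grip_width: 0.342
t 4.77 tcp [470.3 -69.4   9.5] yaw 65.2 tilt 0.02 F [-0.2  0.2  0.3] grip 29.2 q6 -1.53
 shift tool [-0.   5.9 -0.6]
 turn [ 0.     0.003 -0.   ]
[615.0538697   -4.87488683 131.        ] rel [ 1.0538697  -0.77488683 19.5       ]
```

```bash
python3 -m handwheel '[{"grip":26,"tx":0,"ty":4,"tz":0,"wx":0,"wy":0,"wz":0},{"grip":26,"tx":0,"ty":2,"tz":0,"wx":0,"wy":0,"wz":0},{"grip":26,"tx":0,"ty":0,"tz":0,"wx":0,"wy":0,"wz":0},{"grip":26,"tx":0,"ty":0,"tz":0,"wx":0,"wy":0,"wz":0}]' 
python3 -m handwheel '[{"grip":31,"tx":0,"ty":0,"tz":0,"wx":0,"wy":0,"wz":0},{"grip":33,"tx":0,"ty":0,"tz":0,"wx":0,"wy":0,"wz":0},{"grip":60,"tx":0,"ty":0,"tz":0,"wx":0,"wy":0,"wz":0},{"grip":60,"tx":0,"ty":0,"tz":0,"wx":0,"wy":0,"wz":0},{"grip":60,"tx":0,"ty":0,"tz":0,"wx":0,"wy":0,"wz":0},{"grip":60,"tx":0,"ty":0,"tz":0,"wx":0,"wy":0,"wz":0}]' 
python3 -c "
from h import *
snap('wrist','w5')
go([470,-70,3.6],65)"
```

```text
time_s: 5.1
eef_pos: [470.3, -69.5, 3.7]
ee_rot: [-0.691, 0.691, -0.152, 0.152]
force: [1.0, 0.6, -0.0]
grip_width: 0.341
time_s: 5.6
eef_pos: [470.1, -69.5, 3.4]
ee_rot: [-0.691, 0.691, -0.152, 0.152]
force: [0.2, -0.8, 0.0]
grip_width: 0.702
t 5.65 tcp [470.1 -69.5   3.4] yaw 65.1 tilt 0.0 F [0.7 0.9 0.7] grip 59.9 q6 -1.53
 shift tool [ 0.2 -0.2 -0.5]
 turn [ 0.     0.003 -0.   ]
```

View pics/w5.png

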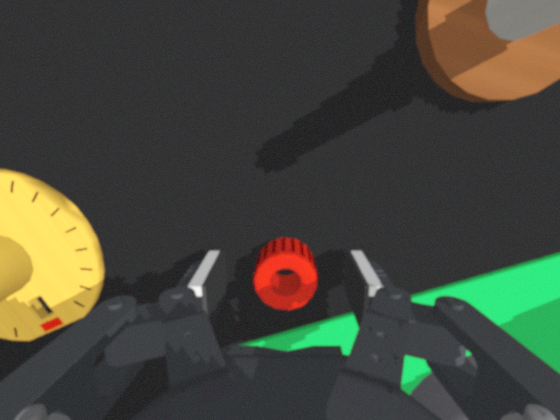

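```bash
python3 -m handwheel '[{"grip":60,"tx":0,"ty":-12,"tz":0,"wx":0,"wy":0,"wz":0},{"grip":60,"tx":0,"ty":-30,"tz":0,"wx":0,"wy":0,"wz":0},{"grip":60,"tx":0,"ty":-38,"tz":0,"wx":0,"wy":0,"wz":0},{"grip":60,"tx":0,"ty":-38,"tz":0,"wx":0,"wy":0,"wz":0},{"grip":60,"tx":0,"ty":-38,"tz":0,"wx":0,"wy":0,"wz":0},{"grip":60,"tx":0,"ty":-30,"tz":0,"wx":0,"wy":0,"wz":0},{"grip":60,"tx":0,"ty":-10,"tz":0,"wx":0,"wy":0,"wz":0}]' 
python3 -c "
from h import *
go([552,-287,200],9.6)"
```

```text
time_s: 6.23
eef_pos: [471.4, -70.0, 203.9]
ee_rot: [-0.69, 0.691, -0.15, 0.155]
force: [-0.2, 1.2, 0.9]
grip_width: 0.704
t 6.23 tcp [471.4 -70.  203.9] yaw 65.2 tilt 0.42 F [-0.2  1.2  0.9] grip 60.1 q6 -1.53
 shift tool [ 164.3    5.  -163.1]
 turn [-0.004  0.97   0.007]
```

```bash
python3 -m handwheel '[{"grip":60,"tx":26,"ty":0,"tz":-26,"wx":0,"wy":0,"wz":0},{"grip":60,"tx":28,"ty":0,"tz":-28,"wx":0,"wy":0,"wz":0},{"grip":60,"tx":28,"ty":0,"tz":-28,"wx":0,"wy":0,"wz":0},{"grip":60,"tx":28,"ty":0,"tz":-28,"wx":0,"wy":0,"wz":0},{"grip":60,"tx":28,"ty":0,"tz":-28,"wx":0,"wy":0,"wz":0},{"grip":60,"tx":26,"ty":0,"tz":-25,"wx":0,"wy":0,"wz":0},{"grip":60,"tx":0,"ty":0,"tz":0,"wx":0,"wy":0.12,"wz":0},{"grip":60,"tx":0,"ty":0,"tz":0,"wx":0,"wy":0.12,"wz":0},{"grip":60,"tx":0,"ty":0,"tz":0,"wx":0,"wy":0.12,"wz":0},{"grip":60,"tx":0,"ty":0,"tz":0,"wx":0,"wy":0.12,"wz":0}]' 
python3 -m handwheel '[{"grip":60,"tx":0,"ty":0,"tz":0,"wx":0,"wy":0.12,"wz":0},{"grip":60,"tx":0,"ty":0,"tz":0,"wx":0,"wy":0.12,"wz":0},{"grip":60,"tx":0,"ty":0,"tz":0,"wx":0,"wy":0.12,"wz":0},{"grip":60,"tx":0,"ty":0,"tz":0,"wx":0,"wy":0.12,"wz":0},{"grip":60,"tx":0,"ty":0,"tz":0,"wx":0,"wy":0,"wz":0},{"grip":60,"tx":0,"ty":0,"tz":0,"wx":0,"wy":0,"wz":0},{"grip":60,"tx":0,"ty":0,"tz":0,"wx":0,"wy":0,"wz":0}]' 
python3 -c "
from h import *
go([552,-287,200],9.6)
snap('wrist','w6')
go([552,-287,200],9.6)"
```

```text
time_s: 7.07
eef_pos: [550.1, -286.4, 198.2]
ee_rot: [0.634, -0.633, 0.315, -0.313]
force: [0.2, -0.6, 0.3]
grip_width: 0.704
time_s: 7.65
eef_pos: [550.3, -286.3, 198.9]
ee_rot: [-0.543, 0.543, -0.453, 0.453]
force: [-0.2, -0.1, 0.3]
grip_width: 0.703
t 7.65 tcp [ 550.3 -286.3  198.9] yaw 10.3 tilt 0.04 F [-0.2 -0.1  0.3] grip 60.1 q6 -0.85
 shift tool [ 1.  -1.1  1.5]
 turn [ 0.     0.013 -0.   ]
t 7.7 tcp [ 550.3 -286.3  199. ] yaw 10.3 tilt 0.03 F [-0.3  0.3 -0.3] grip 60.0 q6 -0.85
 shift tool [ 1.  -1.   1.5]
 turn [ 0.     0.012 -0.   ]
```

View pics/w6.png

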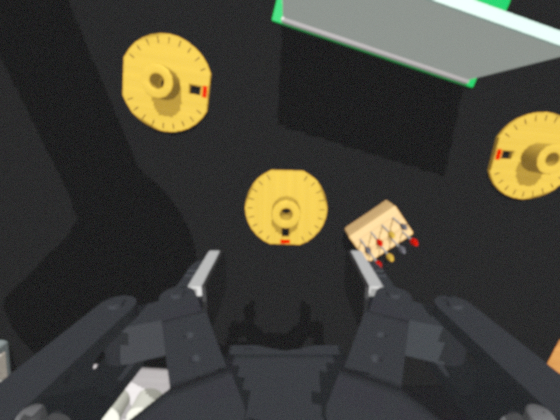

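```bash
python3 -c "
from h import *
crop('w6',240,160,340,255,7,'w6c')"
```

```text
(no output)
```

View pics/w6c.png

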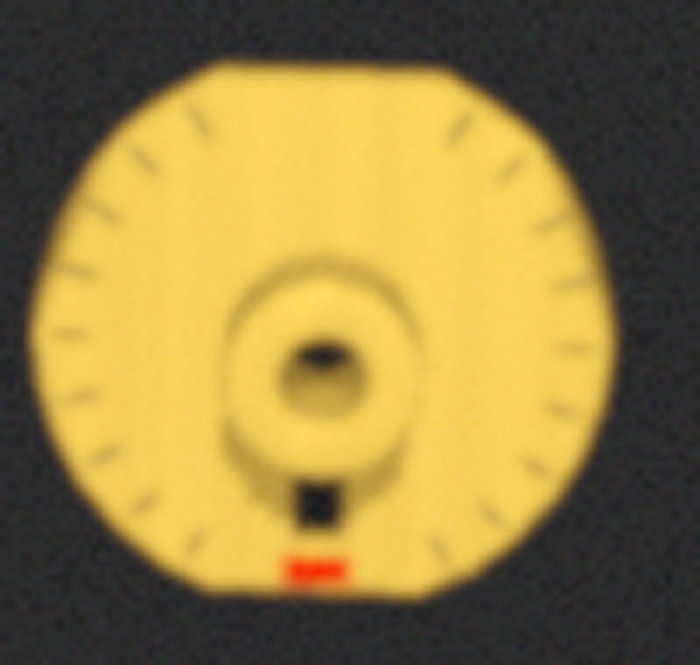

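Run:
```python
from h import *
c=load('w6'); P=lambda x,y,z:ray(c,240+(x+.5)/7-.5,160+(y+.5)/7-.5,z).round(2)
ang=lambda a,b:np.degrees(np.arctan2(*(b-a)[1::-1])).round(2)
print('hub',P(323,378,30), 'flats',ang(P(215,65,6),P(450,71,6))-90,ang(P(210,594,6),P(425,600,6))-90)
t=(P(332,67,6)+P(317,597,6))/2; print('disc',t,P(323.5,337,6),'slot',P(319,505,6),'bar',P(316,571,6),ang(P(323,378,30),P(316,571,6)),'ticks',ang(P(70,333,6),P(575,348,6))-90)
print(ang(P(332,67,6),P(317,597,6)))
```

```text
hub [ 555.37 -309.82   30.  ] flats -81.21000000000001 -81.46000000000001
disc [ 555.77  -310.535    6.   ] [ 555.51 -309.8     6.  ] slot [ 560.06 -339.13    6.  ] bar [ 561.7  -351.06    6.  ] -81.27 ticks -81.52
-81.26
```

```bash
python3 -c "
from h import *
go([555.4,-309.5,9],8.8)"
```

```text
t 7.7 tcp [ 550.3 -286.3  199. ] yaw 10.3 tilt 0.03 F [-0.3  0.3 -0.3] grip 60.0 q6 -0.85
 shift tool [ 23.8 190.    0.9]
 turn [ 0.     0.026 -0.   ]
```

```bash
python3 -m handwheel '[{"grip":60,"tx":24,"ty":0,"tz":0.9,"wx":0,"wy":0.026,"wz":0},{"grip":60,"tx":0,"ty":25,"tz":0,"wx":0,"wy":0,"wz":0},{"grip":60,"tx":0,"ty":35,"tz":0,"wx":0,"wy":0,"wz":0},{"grip":60,"tx":0,"ty":40,"tz":0,"wx":0,"wy":0,"wz":0},{"grip":60,"tx":0,"ty":40,"tz":0,"wx":0,"wy":0,"wz":0},{"grip":60,"tx":0,"ty":25,"tz":0,"wx":0,"wy":0,"wz":0},{"grip":60,"tx":0,"ty":14,"tz":0,"wx":0,"wy":0,"wz":0},{"grip":60,"tx":0,"ty":8,"tz":0,"wx":0,"wy":0,"wz":0},{"grip":60,"tx":0,"ty":0,"tz":0,"wx":0,"wy":0,"wz":0},{"grip":60,"tx":0,"ty":0,"tz":0,"wx":0,"wy":0,"wz":0}]' 
python3 -c "
from h import *
go([555.4,-309.5,9],8.8)
snap('wrist','w7')
crop('w7',180,180,380,350,4,'w7c')"
```

```text
time_s: 8.53
eef_pos: [555.8, -310.1, 13.1]
ee_rot: [-0.536, 0.536, -0.46, 0.461]
force: [0.6, 0.2, 1.0]
grip_width: 0.704
t 8.53 tcp [ 555.8 -310.1   13.1] yaw 8.7 tilt 0.06 F [0.6 0.2 1. ] grip 60.1 q6 -0.84
 shift tool [-0.7  4.1 -0.3]
 turn [-0.001 -0.002  0.001]
```

View pics/w7c.png

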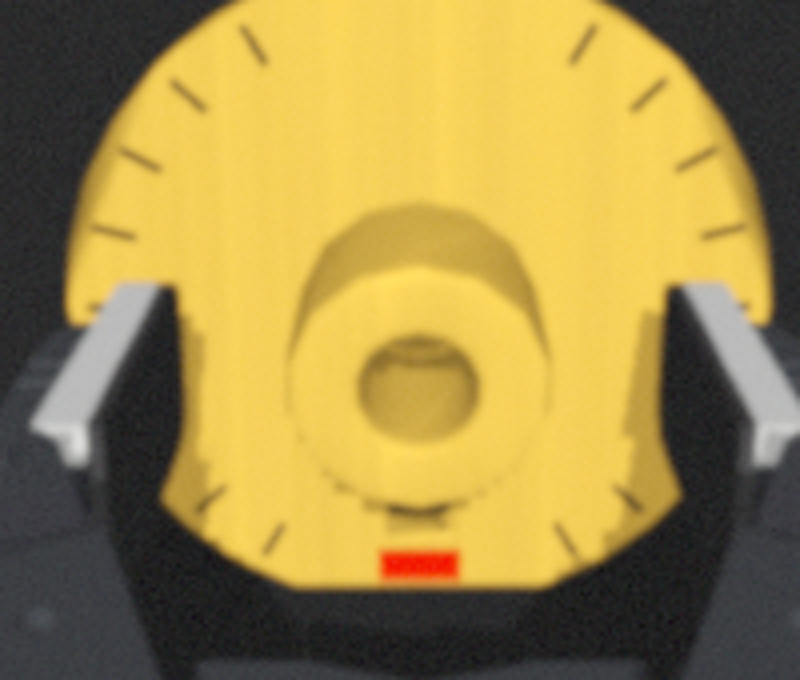

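```bash
python3 -m handwheel '[{"grip":50,"tx":0,"ty":2.4,"tz":-0.3,"wx":0,"wy":0,"wz":0},{"grip":40,"tx":0,"ty":1,"tz":0,"wx":0,"wy":0,"wz":0},{"grip":28,"tx":0,"ty":0,"tz":0,"wx":0,"wy":0,"wz":0},{"grip":28,"tx":0,"ty":0,"tz":0,"wx":0,"wy":0,"wz":0},{"grip":28,"tx":0,"ty":0,"tz":0,"wx":0,"wy":0,"wz":0},{"grip":28,"tx":0,"ty":0,"tz":0,"wx":0,"wy":0,"wz":0}]' 80
python3 -c "
from h import *
go([555.4,-309.5,9],8.8)
snap('wrist','w8')
crop('w8',180,180,380,350,4,'w8c')"
```

```text
time_s: 9.08
eef_pos: [555.5, -310.0, 9.7]
ee_rot: [0.536, -0.536, 0.46, -0.461]
force: [-0.9, 0.9, 5.3]
grip_width: 0.348
t 9.08 tcp [ 555.5 -310.     9.7] yaw 8.7 tilt 0.06 F [-0.9  0.9  5.3] grip 29.7 q6 -0.84
 shift tool [-0.5  0.7 -0. ]
 turn [-0.001 -0.003  0.001]
```

View pics/w8c.png

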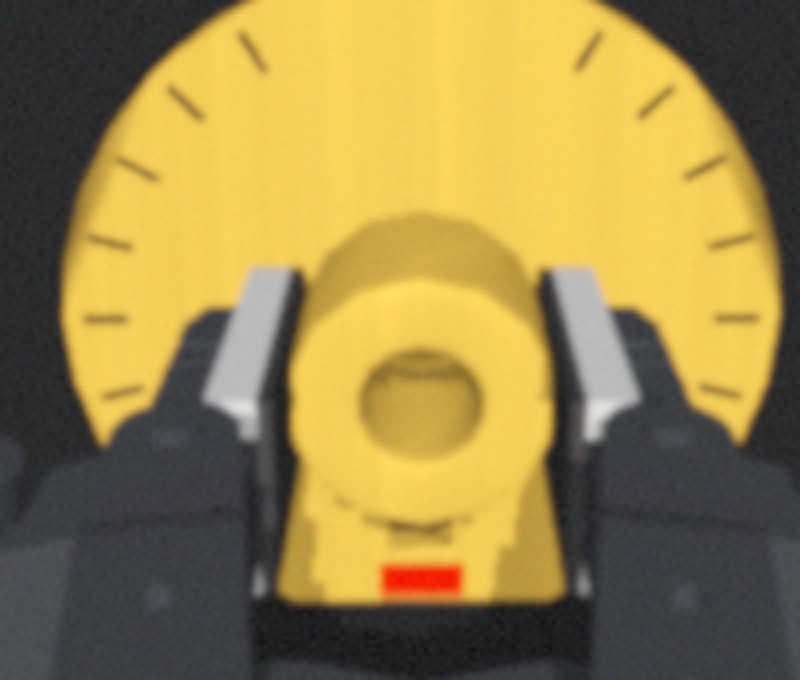

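```bash
python3 - <<'E'
from h import *
c=load('w8'); P=lambda x,y,z:ray(c,180+(x+.5)/4-.5,180+(y+.5)/4-.5,z)
p=np.array([555.5,-310.0,9.7]); s,pp,R=pose(); print(pp)
print('hub rel tool',(R.T@(P(422,402,30)-p)).round(2),'bore',(R.T@(P(421.5,404,30)-p)).round(2))
ang=lambda a,b:np.degrees(np.arctan2(*(b-a)[1::-1])).round(2)
print(ang(P(105,319,6),P(737,318,6))-90, ang(P(422,402,30),P(422,580,6)))
c3=load('w3'); P=lambda x,y,z:ray(c3,180+(x+.5)/4-.5,180+(y+.5)/4-.5,z)
R3=Ro.from_euler('z',0).as_matrix(); y=np.radians(65.2); T=np.c_[np.cross([0,0,-1.],[np.cos(y),np.sin(y),0]),[0,0,-1],[np.cos(y),np.sin(y),0]]
p3=np.array([614.85,-4.49,37.4])
for n,a in(('shaft',P(427,548,82)),('shaft base-ish',P(427,397,56))): print(n,(T.T@(a-p3)).round(2))
print('target for offset', )
E
python3 -m handwheel '[{"grip":28,"tx":0,"ty":-4,"tz":0,"wx":0,"wy":0,"wz":0},{"grip":28,"tx":0,"ty":-15,"tz":0,"wx":0,"wy":0,"wz":0},{"grip":28,"tx":0,"ty":-25,"tz":0,"wx":0,"wy":0,"wz":0},{"grip":28,"tx":0,"ty":-33,"tz":0,"wx":0,"wy":0,"wz":0},{"grip":28,"tx":0,"ty":-33,"tz":0,"wx":0,"wy":0,"wz":0},{"grip":28,"tx":0,"ty":-33,"tz":0,"wx":0,"wy":0,"wz":0},{"grip":28,"tx":0,"ty":-30,"tz":0,"wx":0,"wy":0,"wz":0},{"grip":28,"tx":0,"ty":-15,"tz":0,"wx":0,"wy":0,"wz":0},{"grip":28,"tx":0,"ty":-5,"tz":0,"wx":0,"wy":0,"wz":0},{"grip":28,"tx":0,"ty":0,"tz":0,"wx":0,"wy":0,"wz":0}]'
python3 -c "
from h import *
snap('wrist','w9')
go([614.6,-4.2,200],65)
crop('w9',180,180,380,350,4,'w9c')"
```

```text
[ 555.48676011 -309.95797823    9.66970958]
hub rel tool [ -0.45 -20.3    0.09] bore [ -0.2  -20.3    0.03]
-81.37 -81.37
shaft [ 1.02e+00 -4.46e+01 -1.00e-02]
shaft base-ish [ -0.52 -18.6    0.12]
target for offset
time_s: 9.97
eef_pos: [555.1, -309.9, 202.1]
ee_rot: [-0.536, 0.536, -0.461, 0.461]
force: [-0.6, -0.2, -5.7]
grip_width: 0.343
t 10.02 tcp [ 554.8 -309.5  200.6] yaw 8.7 tilt 0.12 F [-0.   0.8 -5.3] grip 29.0 q6 -0.84
 shift tool [-292.9    0.9  105.1]
 turn [ 0.001 -0.983 -0.002]
```

View pics/w9c.png

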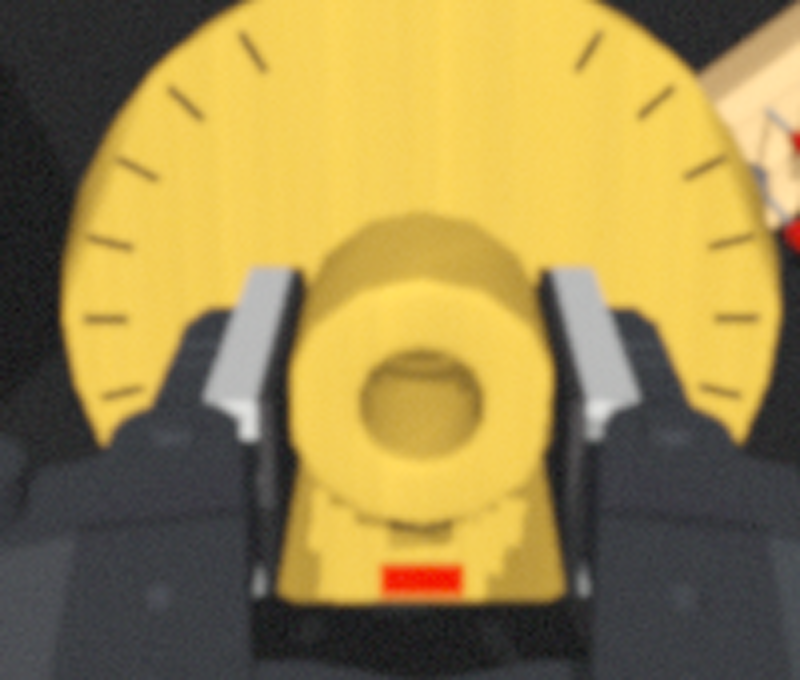

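Run:
```python
from h import *
y=np.radians(65.2); T=np.c_[np.cross([0,0,-1.],[np.cos(y),np.sin(y),0]),[0,0,-1],[np.cos(y),np.sin(y),0]]
c=load('w3'); p=np.array([614.85,-4.49,37.4])
P=lambda x,y,z:(T.T@(ray(c,180+(x+.5)/4-.5,180+(y+.5)/4-.5,z)-p)).round(2)
print('near edge shaft',P(427,347,56),'near edge collar',P(427,290,56),'far',P(427,508,56),'tip ellipse near/far',P(427,518,82),P(427,578,82))
for f,p in(('w2',[614.4,-1.4,158.1]),):
  c=load(f);p=np.array(p)
  print(P(412,167,82),P(412,145,82),P(412,186,82),P(412,95,56))
c=load('w4');p=np.array([614.4,-4.1,112.1])
print('w4 shaft base near edge',P(427,128,34),'collar',P(422,298,131.5),P(422,517,131.5), 'bore',P(422,355,131.5),P(422,467,131.5))
```

```text
near edge shaft [ -6.86 -18.6    0.12] near edge collar [-13.9  -18.6    0.13] far [ 14.17 -18.6    0.1 ] tip ellipse near/far [ -2.25 -44.6   -0.  ] [ 4.34e+00 -4.46e+01 -1.00e-02]
[ 2.85 76.1  -2.37] [-1.58 76.1  -2.35] [ 6.72 76.1  -2.39] [ -4.63 102.1   -2.53]
w4 shaft base near edge [-4.39 78.1   0.6 ] collar [-13.12 -19.4   -0.4 ] [ 15.06 -19.4   -0.46] bore [ -6.09 -19.4   -0.41] [  8.34 -19.4   -0.45]
```

```bash
python3 -m handwheel '[{"grip":28,"tx":-15,"ty":0,"tz":5,"wx":0,"wy":0,"wz":0},{"grip":28,"tx":-32,"ty":0,"tz":11,"wx":0,"wy":0,"wz":0},{"grip":28,"tx":-34,"ty":0,"tz":13,"wx":0,"wy":0,"wz":0},{"grip":28,"tx":-34,"ty":0,"tz":13,"wx":0,"wy":0,"wz":0},{"grip":28,"tx":-34,"ty":0,"tz":13,"wx":0,"wy":0,"wz":0},{"grip":28,"tx":-34,"ty":0,"tz":13,"wx":0,"wy":0,"wz":0},{"grip":28,"tx":-34,"ty":0,"tz":13,"wx":0,"wy":0,"wz":0},{"grip":28,"tx":-34,"ty":0,"tz":12,"wx":0,"wy":0,"wz":0},{"grip":28,"tx":-28,"ty":0,"tz":9,"wx":0,"wy":0,"wz":0},{"grip":28,"tx":-14,"ty":0,"tz":4,"wx":0,"wy":0,"wz":0}]'
python3 -m handwheel '[{"grip":28,"tx":0,"ty":0,"tz":0,"wx":0,"wy":-0.08,"wz":0},{"grip":28,"tx":0,"ty":0,"tz":0,"wx":0,"wy":-0.12,"wz":0},{"grip":28,"tx":0,"ty":0,"tz":0,"wx":0,"wy":-0.12,"wz":0},{"grip":28,"tx":0,"ty":0,"tz":0,"wx":0,"wy":-0.12,"wz":0},{"grip":28,"tx":0,"ty":0,"tz":0,"wx":0,"wy":-0.12,"wz":0},{"grip":28,"tx":0,"ty":0,"tz":0,"wx":0,"wy":-0.12,"wz":0},{"grip":28,"tx":0,"ty":0,"tz":0,"wx":0,"wy":-0.12,"wz":0},{"grip":28,"tx":0,"ty":0,"tz":0,"wx":0,"wy":-0.12,"wz":0},{"grip":28,"tx":0,"ty":0,"tz":0,"wx":0,"wy":-0.06,"wz":0},{"grip":28,"tx":0,"ty":0,"tz":0,"wx":0,"wy":0,"wz":0}]'
python3 -c "
from h import *
go([616.1,-5.05,120],64.9)"
```

```text
time_s: 10.85
eef_pos: [615.2, 0.1, 199.9]
ee_rot: [-0.537, 0.537, -0.461, 0.459]
force: [0.4, 0.0, -4.3]
grip_width: 0.347
time_s: 11.68
eef_pos: [615.2, -4.1, 200.3]
ee_rot: [-0.69, 0.69, -0.155, 0.153]
force: [0.1, -0.1, -4.3]
grip_width: 0.343
t 11.68 tcp [615.2  -4.1 200.3] yaw 64.9 tilt 0.17 F [ 0.1 -0.1 -4.3] grip 29.3 q6 -1.33
 shift tool [ 1.4 80.3 -0.4]
 turn [ 0.001  0.    -0.003]
```

```bash
python3 -m handwheel '[{"grip":28,"tx":1.2,"ty":12,"tz":-0.4,"wx":0,"wy":0,"wz":0},{"grip":28,"tx":0,"ty":20,"tz":0,"wx":0,"wy":0,"wz":0},{"grip":28,"tx":0,"ty":25,"tz":0,"wx":0,"wy":0,"wz":0},{"grip":28,"tx":0,"ty":20,"tz":0,"wx":0,"wy":0,"wz":0},{"grip":28,"tx":0,"ty":14,"tz":0,"wx":0,"wy":0,"wz":0},{"grip":28,"tx":0,"ty":5,"tz":0,"wx":0,"wy":0,"wz":0},{"grip":28,"tx":0,"ty":0,"tz":0,"wx":0,"wy":0,"wz":0},{"grip":28,"tx":0,"ty":0,"tz":0,"wx":0,"wy":0,"wz":0}]'
python3 -c "
from h import *
go([616.1,-5.05,95],64.9)
snap('wrist','w10');snap('scene','s10')
go([616.1,-5.05,95],64.9)
crop('s10',200,150,350,260,5,'s10c')
"
```

```text
time_s: 12.35
eef_pos: [616.9, -5.1, 106.3]
ee_rot: [-0.69, 0.69, -0.155, 0.155]
force: [0.1, 0.2, -4.0]
grip_width: 0.344
t 12.35 tcp [616.9  -5.1 106.3] yaw 64.7 tilt 0.01 F [ 0.1  0.2 -4. ] grip 29.4 q6 -1.33
 shift tool [-0.8 11.3 -0.3]
 turn [ 0.    -0.003  0.   ]
t 12.45 tcp [617.3  -5.2 107.1] yaw 64.8 tilt 0.11 F [-1.  -0.9 -4.5] grip 29.3 q6 -1.33
 shift tool [-1.2 12.1 -0.4]
 turn [-0.    -0.002  0.002]
```

View pics/w10.png

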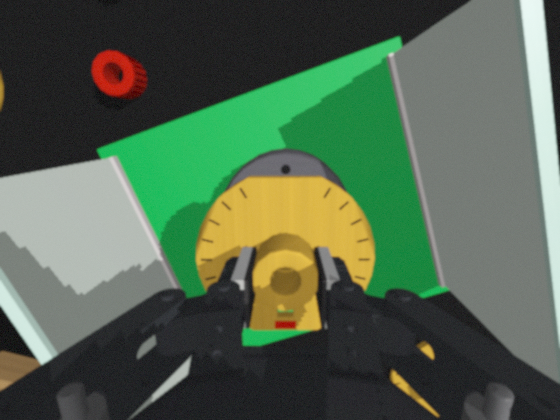

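View pics/s10c.png

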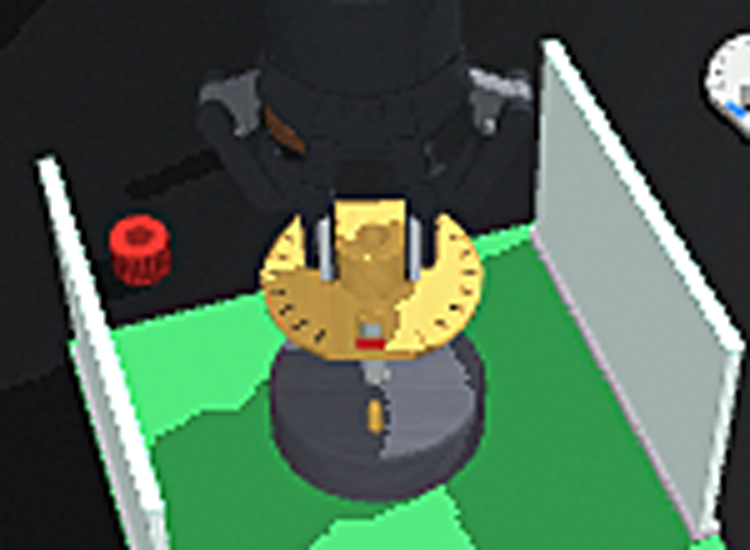

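Run:
```python
from h import *
c=load('s10'); K=lambda X:(((proj(c,X)-[200,150])+.5)*5-.5).round(1)
s=np.array([615.8,-4.9]);d=np.array([np.cos(np.radians(-25.1)),np.sin(np.radians(-25.1))])
print('pin tip',K([*(s+30*d),50]),'pin base',K([*(s+30*d),34]),'shaft z60',K([*s,60]))
t=np.array([617.2,-5.2])-.4*d; z=107-9.7
print('slot',K([*(t+30*d),z+6]),'bore top',K([*t,z+30]),'bar',K([*(t+42*d),z+6]))
print('1mm x',K([s[0]+1,s[1],60])-K([*s,60]),'1mm y',K([s[0],s[1]+1,60])-K([*s,60]))
crop('s10',255,180,295,245,11,'s10d')
```

```text
pin tip [374.4 403.6] pin base [375.4 426.5] shaft z60 [374.8 337.4]
slot [371.9 324.1] bore top [371.4 233. ] bar [371.5 345.6]
1mm x [0.9 1.5] 1mm y [ 2.  -0.7]
```

View pics/s10d.png

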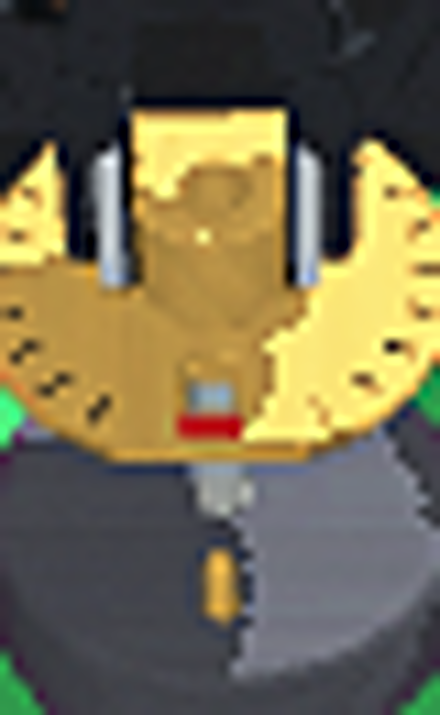

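```bash
python3 -m handwheel '[{"grip":28,"tx":-1,"ty":4,"tz":-0.2,"wx":0,"wy":0,"wz":0},{"grip":28,"tx":0,"ty":5,"tz":0,"wx":0,"wy":0,"wz":0},{"grip":28,"tx":0,"ty":3,"tz":0,"wx":0,"wy":0,"wz":0},{"grip":28,"tx":0,"ty":0,"tz":0,"wx":0,"wy":0,"wz":0},{"grip":28,"tx":0,"ty":0,"tz":0,"wx":0,"wy":0,"wz":0},{"grip":28,"tx":0,"ty":0,"tz":0,"wx":0,"wy":0,"wz":0}]'
python3 -c "
from h import *
go([616.1,-5.05,88],64.9)"
python3 -m handwheel '[{"grip":28,"tx":0,"ty":2,"tz":0,"wx":0,"wy":0,"wz":0},{"grip":28,"tx":0,"ty":2,"tz":0,"wx":0,"wy":0,"wz":0},{"grip":28,"tx":0,"ty":1,"tz":0,"wx":0,"wy":0,"wz":0},{"grip":28,"tx":0,"ty":0,"tz":0,"wx":0,"wy":0,"wz":0},{"grip":28,"tx":0,"ty":0,"tz":0,"wx":0,"wy":0,"wz":0}]'
python3 -c "
from h import *
go([616.1,-5.05,84],64.9)"
```

```text
time_s: 12.95
eef_pos: [615.9, -4.9, 94.1]
ee_rot: [-0.69, 0.69, -0.154, 0.154]
force: [0.0, 0.2, -4.4]
grip_width: 0.34
t 12.95 tcp [615.9  -4.9  94.1] yaw 64.8 tilt 0.01 F [ 0.   0.2 -4.4] grip 29.1 q6 -1.33
 shift tool [ 0.2  6.1 -0.1]
 turn [-0.    -0.002  0.   ]
time_s: 13.37
eef_pos: [615.8, -4.8, 88.8]
ee_rot: [0.69, -0.69, 0.154, -0.154]
force: [0.0, 0.2, -5.4]
grip_width: 0.345
t 13.37 tcp [615.8  -4.8  88.8] yaw 64.8 tilt 0.01 F [ 0.   0.2 -5.4] grip 29.5 q6 -1.33
 shift tool [ 0.4  4.8 -0.1]
 turn [ 0.    -0.002 -0.   ]
```

```bash
python3 -m handwheel '[{"grip":28,"tx":0,"ty":2,"tz":0,"wx":0,"wy":0,"wz":0},{"grip":28,"tx":0,"ty":2,"tz":0,"wx":0,"wy":0,"wz":0},{"grip":28,"tx":0,"ty":2,"tz":0,"wx":0,"wy":0,"wz":0},{"grip":28,"tx":0,"ty":1,"tz":0,"wx":0,"wy":0,"wz":0},{"grip":28,"tx":0,"ty":0,"tz":0,"wx":0,"wy":0,"wz":0},{"grip":28,"tx":0,"ty":0,"tz":0,"wx":0,"wy":0,"wz":0}]'
python3 -c "
from h import *
go([616.1,-5.05,65],64.9); print(sense()['wrist_torque'])"
```

```text
time_s: 13.87
eef_pos: [615.8, -4.9, 81.9]
ee_rot: [-0.69, 0.69, -0.154, 0.154]
force: [1.1, 0.1, -5.7]
grip_width: 0.34
t 13.87 tcp [615.8  -4.9  81.9] yaw 64.8 tilt 0.01 F [ 1.1  0.1 -5.7] grip 29.0 q6 -1.33
 shift tool [ 0.3 16.9 -0. ]
 turn [ 0.    -0.002 -0.   ]
[-0.02637098  0.00157842 -0.02029933]
```

Full shaft diameter is in the bore without force. Down to just above the pin.

```bash
python3 -m handwheel '[{"grip":28,"tx":0,"ty":3,"tz":0,"wx":0,"wy":0,"wz":0},{"grip":28,"tx":0,"ty":5,"tz":0,"wx":0,"wy":0,"wz":0},{"grip":28,"tx":0,"ty":5,"tz":0,"wx":0,"wy":0,"wz":0},{"grip":28,"tx":0,"ty":3,"tz":0,"wx":0,"wy":0,"wz":0},{"grip":28,"tx":0,"ty":2,"tz":0,"wx":0,"wy":0,"wz":0},{"grip":28,"tx":0,"ty":0,"tz":0,"wx":0,"wy":0,"wz":0},{"grip":28,"tx":0,"ty":0,"tz":0,"wx":0,"wy":0,"wz":0}]'
python3 -c "
from h import *
snap('scene','s11'); snap('wrist','w11')
go([616.1,-5.05,65],64.9); print(sense()['wrist_torque'])
crop('s11',250,180,310,245,9,'s11d');crop('w11',220,230,350,350,6,'w11c')"
```

```text
time_s: 14.45
eef_pos: [615.8, -4.8, 63.9]
ee_rot: [-0.69, 0.69, -0.154, 0.154]
force: [-0.9, -0.0, -4.6]
grip_width: 0.345
t 14.55 tcp [616.   -4.9  64.2] yaw 64.8 tilt 0.02 F [-1.1 -0.4 -4.2] grip 29.3 q6 -1.33
 shift tool [ 0.2 -0.8 -0.1]
 turn [-0.    -0.002  0.   ]
[-0.0161488  -0.10651455  0.05933059]
```

View pics/s11d.png

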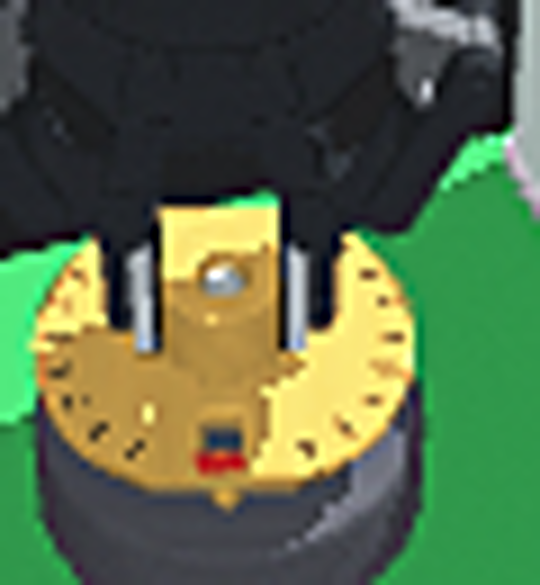

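View pics/w11c.png

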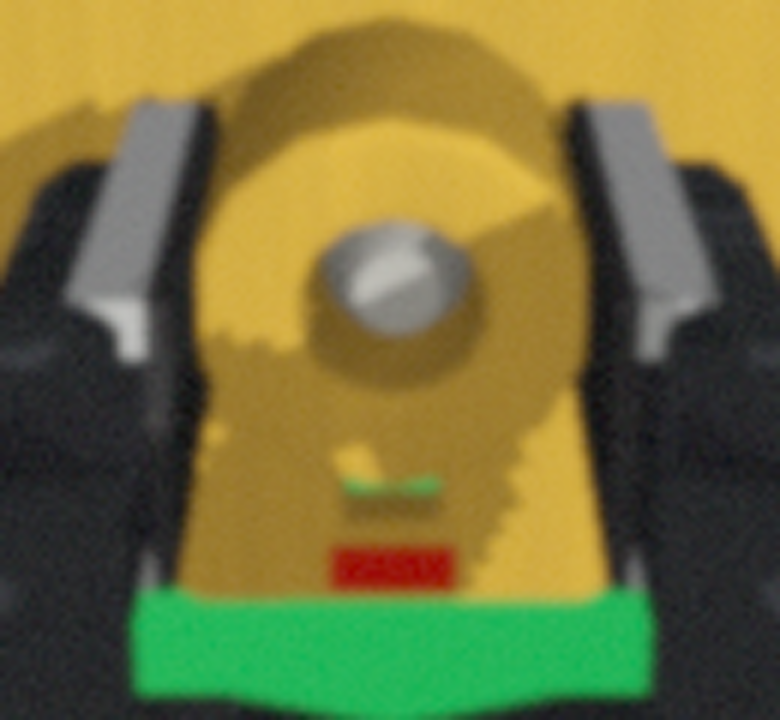

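```bash
python3 -m handwheel '[{"grip":28,"tx":0,"ty":2,"tz":0,"wx":0,"wy":0,"wz":0},{"grip":28,"tx":0,"ty":2,"tz":0,"wx":0,"wy":0,"wz":0},{"grip":28,"tx":0,"ty":1.5,"tz":0,"wx":0,"wy":0,"wz":0},{"grip":28,"tx":0,"ty":1,"tz":0,"wx":0,"wy":0,"wz":0},{"grip":28,"tx":0,"ty":1,"tz":0,"wx":0,"wy":0,"wz":0},{"grip":28,"tx":0,"ty":0,"tz":0,"wx":0,"wy":0,"wz":0}]'
python3 -c "
from h import *
go([616.1,-5.05,54],64.9); print(sense()['wrist_torque'])"
python3 -m handwheel '[{"grip":28,"tx":0,"ty":1.5,"tz":0,"wx":0,"wy":0,"wz":0},{"grip":28,"tx":0,"ty":1.5,"tz":0,"wx":0,"wy":0,"wz":0},{"grip":28,"tx":0,"ty":0,"tz":0,"wx":0,"wy":0,"wz":0},{"grip":28,"tx":0,"ty":0,"tz":0,"wx":0,"wy":0,"wz":0}]'
python3 -c "
from h import *
go([616.1,-5.05,45],64.9); print(sense()['wrist_torque'])"
```

```text
time_s: 15.05
eef_pos: [615.7, -4.8, 56.2]
ee_rot: [-0.69, 0.69, -0.154, 0.154]
force: [-0.0, -0.0, -4.5]
grip_width: 0.346
t 15.05 tcp [615.7  -4.8  56.2] yaw 64.8 tilt 0.02 F [-0.  -0.  -4.5] grip 29.6 q6 -1.33
 shift tool [ 0.4  2.2 -0. ]
 turn [ 0.    -0.002 -0.   ]
[ 0.07364911 -0.05590388 -0.03366234]
time_s: 15.38
eef_pos: [615.8, -4.8, 53.3]
ee_rot: [-0.69, 0.69, -0.154, 0.154]
force: [0.4, -0.1, -4.3]
grip_width: 0.343
t 15.38 tcp [615.8  -4.8  53.3] yaw 64.8 tilt 0.01 F [ 0.4 -0.1 -4.3] grip 29.3 q6 -1.33
 shift tool [ 0.4  8.3 -0. ]
 turn [ 0.    -0.002 -0.   ]
[0.05259433 0.00988011 0.01730031]
```

```bash
python3 -m handwheel '[{"grip":28,"tx":0,"ty":2,"tz":0,"wx":0,"wy":0,"wz":0},{"grip":28,"tx":0,"ty":2,"tz":0,"wx":0,"wy":0,"wz":0},{"grip":28,"tx":0,"ty":2,"tz":0,"wx":0,"wy":0,"wz":0},{"grip":28,"tx":0,"ty":2,"tz":0,"wx":0,"wy":0,"wz":0},{"grip":28,"tx":0,"ty":1,"tz":0,"wx":0,"wy":0,"wz":0},{"grip":28,"tx":0,"ty":0,"tz":0,"wx":0,"wy":0,"wz":0},{"grip":28,"tx":0,"ty":0,"tz":0,"wx":0,"wy":0,"wz":0}]'
python3 -m handwheel '[{"grip":28,"tx":0,"ty":0.7,"tz":0,"wx":0,"wy":0,"wz":0},{"grip":28,"tx":0,"ty":0,"tz":0,"wx":0,"wy":0,"wz":0},{"grip":28,"tx":0,"ty":0,"tz":0,"wx":0,"wy":0,"wz":0}]'
```

```text
time_s: 15.97
eef_pos: [615.8, -4.8, 44.4]
ee_rot: [0.69, -0.69, 0.154, -0.154]
force: [-0.9, 0.2, -4.7]
grip_width: 0.342
time_s: 16.22
eef_pos: [615.9, -4.9, 43.8]
ee_rot: [0.69, -0.69, 0.154, -0.154]
force: [-0.5, 0.3, -4.6]
grip_width: 0.346
```

```bash
python3 -m handwheel '[{"grip":28,"tx":0,"ty":0.6,"tz":0,"wx":0,"wy":0,"wz":0},{"grip":28,"tx":0,"ty":0,"tz":0,"wx":0,"wy":0,"wz":0},{"grip":28,"tx":0,"ty":0,"tz":0,"wx":0,"wy":0,"wz":0}]'
python3 -m handwheel '[{"grip":28,"tx":0,"ty":0.5,"tz":0,"wx":0,"wy":0,"wz":0},{"grip":28,"tx":0,"ty":0,"tz":0,"wx":0,"wy":0,"wz":0},{"grip":28,"tx":0,"ty":0,"tz":0,"wx":0,"wy":0,"wz":0}]'
```

```text
time_s: 16.47
eef_pos: [615.9, -4.9, 43.7]
ee_rot: [-0.69, 0.69, -0.154, 0.154]
force: [-4.0, -0.1, 3.3]
grip_width: 0.34
time_s: 16.72
eef_pos: [615.9, -4.9, 43.7]
ee_rot: [-0.69, 0.69, -0.154, 0.154]
force: [-6.6, 0.4, 7.3]
grip_width: 0.341
```

```bash
python3 -m handwheel '[{"grip":33,"tx":0,"ty":0,"tz":0,"wx":0,"wy":0,"wz":0},{"grip":36,"tx":0,"ty":0,"tz":0,"wx":0,"wy":0,"wz":0},{"grip":60,"tx":0,"ty":0,"tz":0,"wx":0,"wy":0,"wz":0},{"grip":60,"tx":0,"ty":0,"tz":0,"wx":0,"wy":0,"wz":0},{"grip":60,"tx":0,"ty":0,"tz":0,"wx":0,"wy":0,"wz":0},{"grip":60,"tx":0,"ty":0,"tz":0,"wx":0,"wy":0,"wz":0}]'
python3 -m handwheel '[{"grip":60,"tx":0,"ty":-8,"tz":0,"wx":0,"wy":0,"wz":0},{"grip":60,"tx":0,"ty":-25,"tz":0,"wx":0,"wy":0,"wz":0},{"grip":60,"tx":0,"ty":-40,"tz":0,"wx":0,"wy":0,"wz":0},{"grip":60,"tx":0,"ty":-40,"tz":0,"wx":0,"wy":0,"wz":0},{"grip":60,"tx":0,"ty":-20,"tz":0,"wx":0,"wy":0,"wz":0},{"grip":60,"tx":0,"ty":0,"tz":0,"wx":0,"wy":0,"wz":0},{"grip":60,"tx":0,"ty":0,"tz":0,"wx":0,"wy":0,"wz":0}]'
python3 -c "
from h import *
snap('wrist','w12');snap('scene','s12')
go([470,-70,177],64.9)
crop('w12',200,150,380,320,4,'w12c');crop('s12',200,150,350,260,5,'s12c')"
```

```text
time_s: 17.22
eef_pos: [615.9, -4.9, 42.6]
ee_rot: [0.69, -0.69, 0.154, -0.154]
force: [0.0, 0.4, -0.0]
grip_width: 0.705
time_s: 17.8
eef_pos: [616.1, -4.9, 176.9]
ee_rot: [0.69, -0.69, 0.153, -0.155]
force: [0.4, 0.4, -0.7]
grip_width: 0.7
t 17.9 tcp [615.2  -4.8 174.5] yaw 64.8 tilt 0.12 F [ 0.3 -0.   0.5] grip 59.9 q6 -1.33
 shift tool [-103.6   -2.2 -120.9]
 turn [ 0.001 -0.002 -0.002]
```

View pics/w12c.png

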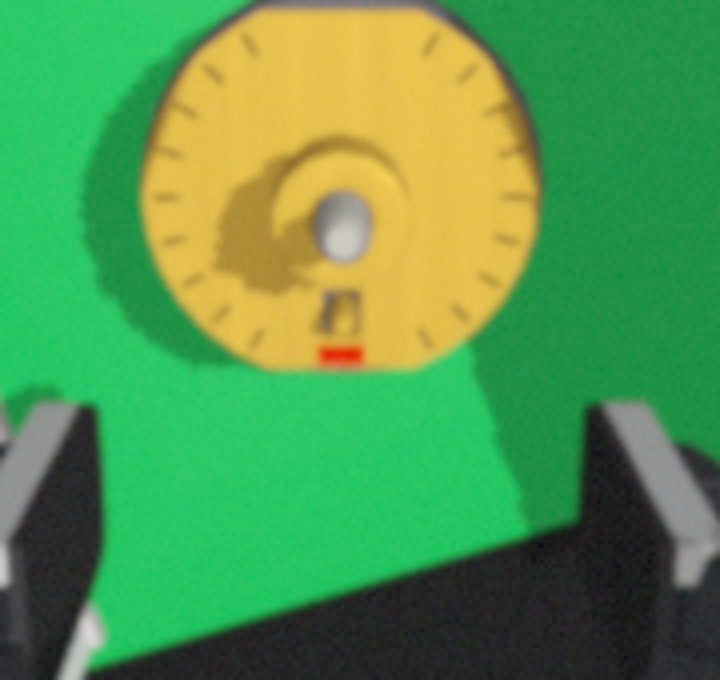

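View pics/s12c.png

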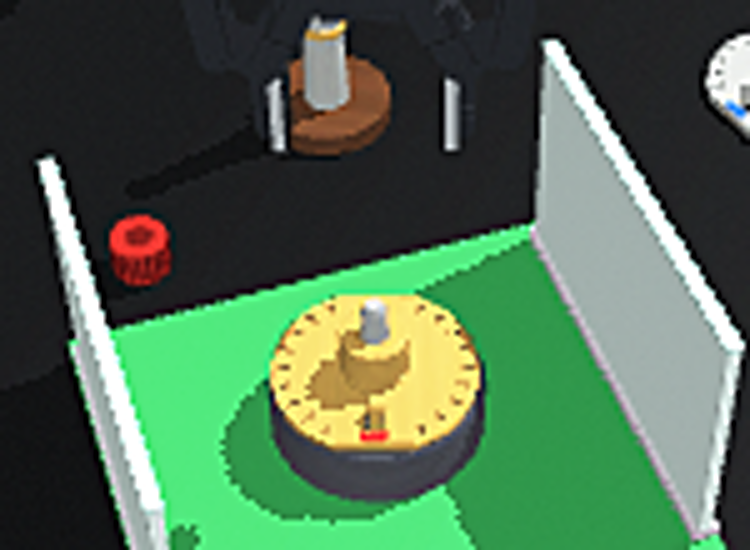

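```bash
python3 -m handwheel '[{"grip":60,"tx":-15,"ty":0,"tz":-17,"wx":0,"wy":0,"wz":0},{"grip":60,"tx":-26,"ty":0,"tz":-30,"wx":0,"wy":0,"wz":0},{"grip":60,"tx":-26,"ty":0,"tz":-30,"wx":0,"wy":0,"wz":0},{"grip":60,"tx":-24,"ty":10,"tz":-28,"wx":0,"wy":0,"wz":0},{"grip":60,"tx":-13,"ty":30,"tz":-16,"wx":0,"wy":0,"wz":0},{"grip":60,"tx":0,"ty":38,"tz":0,"wx":0,"wy":0,"wz":0},{"grip":60,"tx":0,"ty":20,"tz":0,"wx":0,"wy":0,"wz":0},{"grip":60,"tx":0,"ty":8,"tz":0,"wx":0,"wy":0,"wz":0},{"grip":60,"tx":0,"ty":0,"tz":0,"wx":0,"wy":0,"wz":0},{"grip":60,"tx":0,"ty":0,"tz":0,"wx":0,"wy":0,"wz":0}]'
python3 -c "
from h import *
go([470.1,-69.5,3.5],65)
snap('wrist','w13')
crop('w13',180,150,400,320,3.6,'w13c')"
```

```text
time_s: 18.73
eef_pos: [470.5, -70.0, 69.9]
ee_rot: [0.69, -0.69, 0.154, -0.154]
force: [-0.8, -0.3, 1.3]
grip_width: 0.703
t 18.73 tcp [470.5 -70.   69.9] yaw 64.8 tilt 0.02 F [-0.8 -0.3  1.3] grip 60.1 q6 -1.53
 shift tool [-0.6 66.4  0.3]
 turn [ 0.    -0.003 -0.   ]
```

View pics/w13c.png

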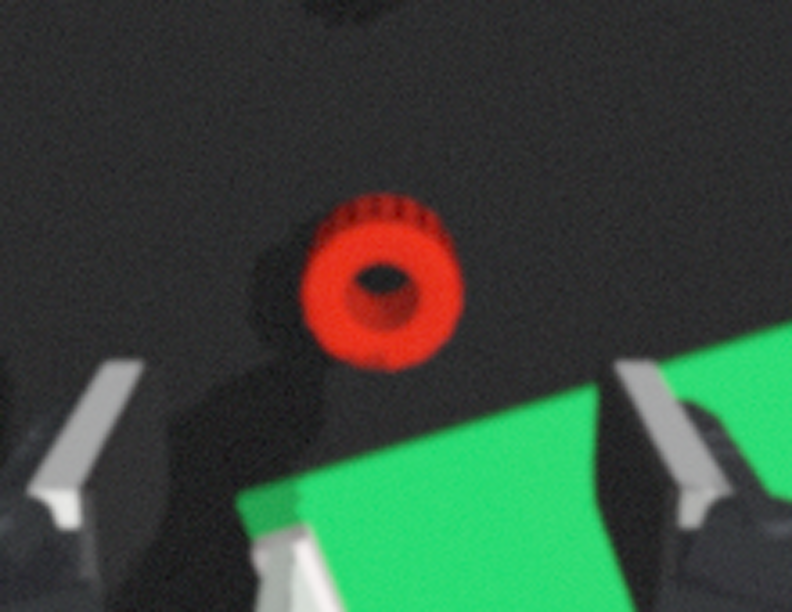

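```bash
python3 - <<'E'
from h import *
c=load('w13');s,p,R=pose();p=np.array([470.5,-70,69.9])
X=ray(c,180+(383+.5)/3.6-.5,150+(296+.5)/3.6-.5,22);print(X,R.T@(X-p))
E
python3 -m handwheel '[{"grip":60,"tx":0,"ty":20,"tz":0,"wx":0,"wy":0,"wz":0},{"grip":60,"tx":0,"ty":25,"tz":0,"wx":0,"wy":0,"wz":0},{"grip":60,"tx":0,"ty":14,"tz":0,"wx":0,"wy":0,"wz":0},{"grip":60,"tx":0,"ty":5,"tz":0,"wx":0,"wy":0,"wz":0},{"grip":60,"tx":0,"ty":2,"tz":0,"wx":0,"wy":0,"wz":0},{"grip":60,"tx":0,"ty":0,"tz":0,"wx":0,"wy":0,"wz":0},{"grip":60,"tx":0,"ty":0,"tz":0,"wx":0,"wy":0,"wz":0}]'
python3 -c "
from h import *
go([470.1,-69.5,3.5],65)"
```

```text
[471.37019286 -70.27846123  22.        ] [ 0.84409119 47.90113329  0.11711538]
time_s: 19.37
eef_pos: [471.0, -70.3, 4.8]
ee_rot: [-0.69, 0.69, -0.153, 0.155]
force: [-0.8, 0.3, -0.8]
grip_width: 0.706
t 19.37 tcp [471.  -70.3   4.8] yaw 64.8 tilt 0.13 F [-0.8  0.3 -0.8] grip 60.3 q6 -1.53
 shift tool [-1.2  1.3  0.4]
 turn [-0.    -0.003  0.002]
```

```bash
python3 -m handwheel '[{"grip":60,"tx":0,"ty":0.6,"tz":0,"wx":0,"wy":0,"wz":0},{"grip":26,"tx":0,"ty":0,"tz":0,"wx":0,"wy":0,"wz":0},{"grip":26,"tx":0,"ty":0,"tz":0,"wx":0,"wy":0,"wz":0},{"grip":26,"tx":0,"ty":0,"tz":0,"wx":0,"wy":0,"wz":0},{"grip":26,"tx":0,"ty":0,"tz":0,"wx":0,"wy":0,"wz":0},{"grip":26,"tx":0,"ty":0,"tz":0,"wx":0,"wy":0,"wz":0}]' 30
python3 -c "
from h import *
go([470.1,-69.5,3.5],65)"
python3 -m handwheel '[{"grip":26,"tx":0,"ty":-8,"tz":0,"wx":0,"wy":0,"wz":0},{"grip":26,"tx":0,"ty":-25,"tz":0,"wx":0,"wy":0,"wz":0},{"grip":26,"tx":0,"ty":-35,"tz":0,"wx":0,"wy":0,"wz":0},{"grip":26,"tx":0,"ty":-35,"tz":0,"wx":0,"wy":0,"wz":0},{"grip":26,"tx":0,"ty":-18,"tz":0,"wx":0,"wy":0,"wz":0},{"grip":26,"tx":0,"ty":-5,"tz":0,"wx":0,"wy":0,"wz":0},{"grip":26,"tx":0,"ty":0,"tz":0,"wx":0,"wy":0,"wz":0},{"grip":26,"tx":0,"ty":0,"tz":0,"wx":0,"wy":0,"wz":0}]'
python3 -c "
from h import *
snap('wrist','w14')
go([615.2,-4.6,110],64.9)
crop('w14',180,180,380,350,4,'w14c')"
```

```text
time_s: 19.87
eef_pos: [470.4, -70.2, 3.6]
ee_rot: [-0.69, 0.69, -0.154, 0.154]
force: [-2.0, 0.0, 6.2]
grip_width: 0.339
t 19.87 tcp [470.4 -70.2   3.6] yaw 64.8 tilt 0.04 F [-2.   0.   6.2] grip 28.9 q6 -1.53
 shift tool [-0.6  0.1  0.5]
 turn [ 0.    -0.003  0.001]
time_s: 20.53
eef_pos: [469.7, -69.9, 128.3]
ee_rot: [0.69, -0.69, 0.155, -0.154]
force: [0.1, -0.8, -0.6]
grip_width: 0.339
t 20.58 tcp [469.5 -69.8 127.9] yaw 64.8 tilt 0.13 F [ 0.1 -0.3 -0.5] grip 29.1 q6 -1.53
 shift tool [104.1  17.6 121. ]
 turn [ 0.    -0.002 -0.002]
```

View pics/w14c.png

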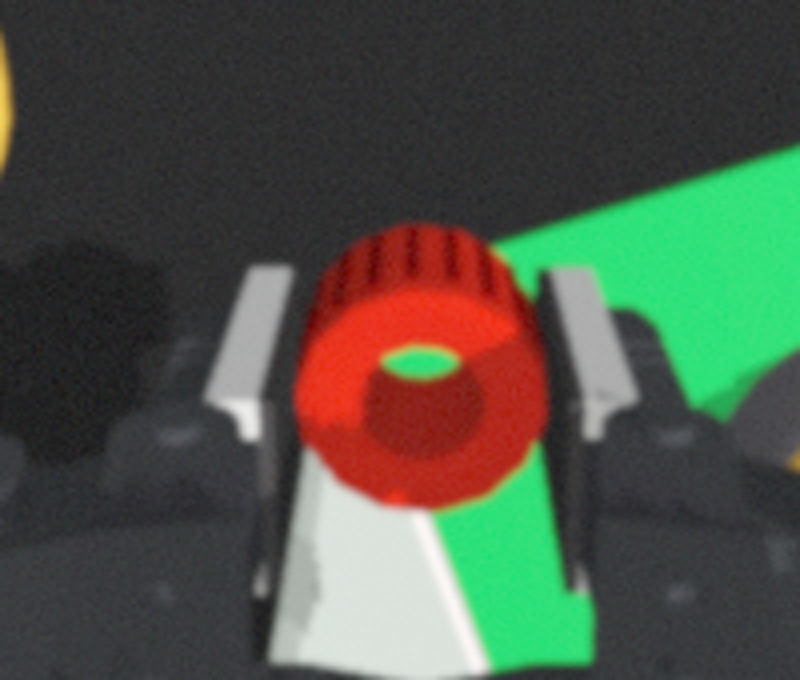

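Run:
```python
from h import *
c=load('w14');s,p,R=pose();p=np.array([469.7,-69.9,128.2])
P=lambda x,y,h:(R.T@(ray(c,180+(x+.5)/4-.5,180+(y+.5)/4-.5,p[2]+h)-p)).round(2)
print(P(422,400,18.4),P(422,290,18.4),P(422,508,18.4),P(423,345,18.4),P(423,461,18.4))
```

```text
[  0.27 -18.4   -0.42] [-13.53 -18.37  -0.4 ] [ 14.58 -18.43  -0.44] [ -6.73 -18.38  -0.29] [  8.25 -18.42  -0.31]
```

```bash
python3 -m handwheel '[{"grip":26,"tx":13,"ty":0,"tz":15,"wx":0,"wy":0,"wz":0},{"grip":26,"tx":25,"ty":0,"tz":29,"wx":0,"wy":0,"wz":0},{"grip":26,"tx":25,"ty":0,"tz":29,"wx":0,"wy":0,"wz":0},{"grip":26,"tx":25,"ty":0,"tz":29,"wx":0,"wy":0,"wz":0},{"grip":26,"tx":12,"ty":5,"tz":14,"wx":0,"wy":0,"wz":0},{"grip":26,"tx":4,"ty":8,"tz":5,"wx":0,"wy":0,"wz":0},{"grip":26,"tx":0,"ty":4,"tz":0,"wx":0,"wy":0,"wz":0},{"grip":26,"tx":0,"ty":0,"tz":0,"wx":0,"wy":0,"wz":0},{"grip":26,"tx":0,"ty":0,"tz":0,"wx":0,"wy":0,"wz":0},{"grip":26,"tx":0,"ty":0,"tz":0,"wx":0,"wy":0,"wz":0}]'
python3 -c "
from h import *
snap('scene','s15');snap('wrist','w15')
go([615.2,-4.45,95],64.9)
crop('w15',180,180,380,350,4,'w15c');crop('s15',250,170,310,245,8,'s15c')"
```

```text
time_s: 21.42
eef_pos: [615.1, -5.5, 112.3]
ee_rot: [-0.69, 0.69, -0.155, 0.155]
force: [0.3, -0.3, 0.3]
grip_width: 0.334
t 21.52 tcp [615.5  -5.4 112.7] yaw 64.8 tilt 0.04 F [ 0.1 -0.2  0.1] grip 29.0 q6 -1.33
 shift tool [-0.7 17.7  0.7]
 turn [-0.    -0.003  0.001]
```

View pics/w15c.png

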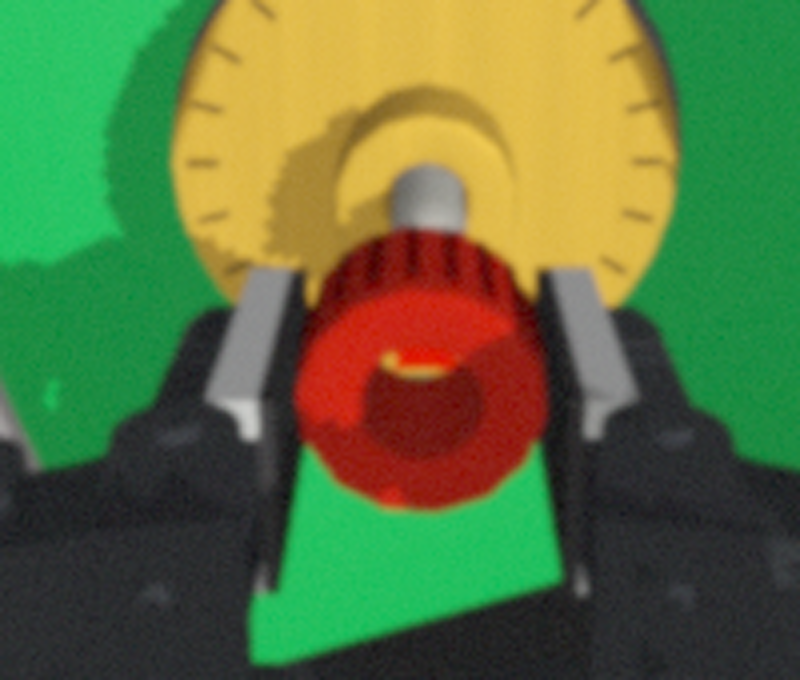

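View pics/s15c.png

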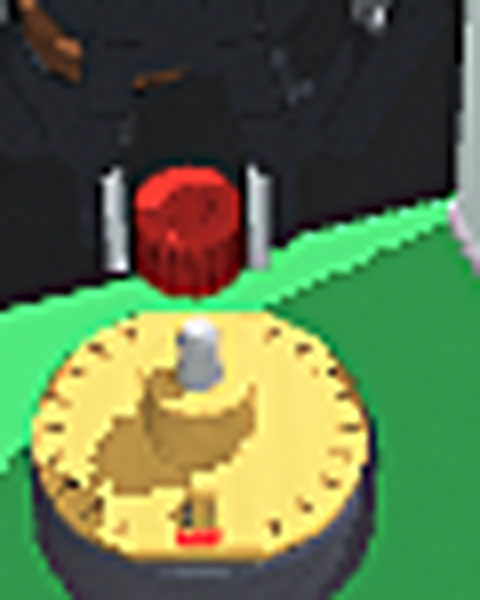

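```bash
python3 -m handwheel '[{"grip":26,"tx":-0.3,"ty":8,"tz":0.8,"wx":0,"wy":0,"wz":0},{"grip":26,"tx":0,"ty":8,"tz":0,"wx":0,"wy":0,"wz":0},{"grip":26,"tx":0,"ty":5,"tz":0,"wx":0,"wy":0,"wz":0},{"grip":26,"tx":0,"ty":1,"tz":0,"wx":0,"wy":0,"wz":0},{"grip":26,"tx":0,"ty":0,"tz":0,"wx":0,"wy":0,"wz":0},{"grip":26,"tx":0,"ty":0,"tz":0,"wx":0,"wy":0,"wz":0}]'
python3 -c "
from h import *
go([615.2,-4.45,80],64.9)"
python3 -m handwheel '[{"grip":26,"tx":0,"ty":2,"tz":0,"wx":0,"wy":0,"wz":0},{"grip":26,"tx":0,"ty":3,"tz":0,"wx":0,"wy":0,"wz":0},{"grip":26,"tx":0,"ty":2,"tz":0,"wx":0,"wy":0,"wz":0},{"grip":26,"tx":0,"ty":0,"tz":0,"wx":0,"wy":0,"wz":0},{"grip":26,"tx":0,"ty":0,"tz":0,"wx":0,"wy":0,"wz":0}]'
python3 -c "
from h import *
go([615.2,-4.45,80],64.9)"
```

```text
time_s: 22.02
eef_pos: [615.9, -4.0, 90.0]
ee_rot: [-0.69, 0.69, -0.154, 0.154]
force: [-0.2, 0.6, -0.5]
grip_width: 0.339
t 22.02 tcp [615.9  -4.   90. ] yaw 64.8 tilt 0.0 F [-0.2  0.6 -0.5] grip 29.0 q6 -1.33
 shift tool [-0.5 10.  -0.7]
 turn [ 0.    -0.002  0.   ]
time_s: 22.43
eef_pos: [615.8, -4.0, 82.9]
ee_rot: [0.69, -0.69, 0.154, -0.154]
force: [-0.1, 0.4, 0.3]
grip_width: 0.338
t 22.43 tcp [615.8  -4.   82.9] yaw 64.8 tilt 0.01 F [-0.1  0.4  0.3] grip 28.9 q6 -1.33
 shift tool [-0.4  2.9 -0.7]
 turn [ 0.    -0.002 -0.   ]
```

Collar is over the tip; apply the small correction and continue.

```bash
python3 -m handwheel '[{"grip":26,"tx":-0.4,"ty":2,"tz":-0.5,"wx":0,"wy":0,"wz":0},{"grip":26,"tx":0,"ty":2,"tz":0,"wx":0,"wy":0,"wz":0},{"grip":26,"tx":0,"ty":2,"tz":0,"wx":0,"wy":0,"wz":0},{"grip":26,"tx":0,"ty":0,"tz":0,"wx":0,"wy":0,"wz":0},{"grip":26,"tx":0,"ty":0,"tz":0,"wx":0,"wy":0,"wz":0}]'
python3 -c "
from h import *
go([615.2,-4.45,68.5],64.9)"
```

```text
time_s: 22.85
eef_pos: [615.3, -4.3, 76.9]
ee_rot: [0.69, -0.69, 0.154, -0.154]
force: [1.0, -0.8, -0.5]
grip_width: 0.34
t 22.85 tcp [615.3  -4.3  76.9] yaw 64.8 tilt 0.02 F [ 1.  -0.8 -0.5] grip 29.0 q6 -1.33
 shift tool [ 0.   8.4 -0.2]
 turn [ 0.    -0.002 -0.   ]
```

```bash
python3 -m handwheel '[{"grip":26,"tx":0,"ty":2,"tz":0,"wx":0,"wy":0,"wz":0},{"grip":26,"tx":0,"ty":3,"tz":0,"wx":0,"wy":0,"wz":0},{"grip":26,"tx":0,"ty":2,"tz":0,"wx":0,"wy":0,"wz":0},{"grip":26,"tx":0,"ty":1,"tz":0,"wx":0,"wy":0,"wz":0},{"grip":26,"tx":0,"ty":0,"tz":0,"wx":0,"wy":0,"wz":0},{"grip":26,"tx":0,"ty":0,"tz":0,"wx":0,"wy":0,"wz":0}]'
python3 -m handwheel '[{"grip":26,"tx":0,"ty":0.8,"tz":0,"wx":0,"wy":0,"wz":0},{"grip":26,"tx":0,"ty":0.5,"tz":0,"wx":0,"wy":0,"wz":0},{"grip":26,"tx":0,"ty":0,"tz":0,"wx":0,"wy":0,"wz":0},{"grip":26,"tx":0,"ty":0,"tz":0,"wx":0,"wy":0,"wz":0}]'
```

```text
time_s: 23.35
eef_pos: [615.3, -4.3, 69.0]
ee_rot: [-0.69, 0.69, -0.154, 0.154]
force: [-0.4, -0.3, -0.4]
grip_width: 0.339
time_s: 23.68
eef_pos: [615.3, -4.3, 67.8]
ee_rot: [-0.69, 0.69, -0.154, 0.154]
force: [-1.6, -0.7, 0.0]
grip_width: 0.338
```

Within ~0.2 mm of the hub (base = 67.8 − 3.6 ≈ 64.2). Release.

```bash
python3 -m handwheel '[{"grip":31,"tx":0,"ty":0,"tz":0,"wx":0,"wy":0,"wz":0},{"grip":34,"tx":0,"ty":0,"tz":0,"wx":0,"wy":0,"wz":0},{"grip":60,"tx":0,"ty":0,"tz":0,"wx":0,"wy":0,"wz":0},{"grip":60,"tx":0,"ty":0,"tz":0,"wx":0,"wy":0,"wz":0},{"grip":60,"tx":0,"ty":0,"tz":0,"wx":0,"wy":0,"wz":0},{"grip":60,"tx":0,"ty":-8,"tz":0,"wx":0,"wy":0,"wz":0},{"grip":60,"tx":0,"ty":-25,"tz":0,"wx":0,"wy":0,"wz":0},{"grip":60,"tx":0,"ty":-35,"tz":0,"wx":0,"wy":0,"wz":0},{"grip":60,"tx":0,"ty":-35,"tz":0,"wx":0,"wy":0,"wz":0},{"grip":60,"tx":0,"ty":-20,"tz":0,"wx":0,"wy":0,"wz":0}]'
python3 -m handwheel '[{"grip":60,"tx":0,"ty":-5,"tz":0,"wx":0,"wy":0,"wz":0},{"grip":60,"tx":0,"ty":0,"tz":0,"wx":0,"wy":0,"wz":0},{"grip":60,"tx":0,"ty":0,"tz":0,"wx":0,"wy":0,"wz":0}]'
python3 -c "
from h import *
snap('scene','s16');snap('wrist','w16');snap('top','t16')
go([615.2,-4.45,95],64.9)
crop('w16',200,150,380,320,4,'w16c');crop('s16',200,150,350,260,5,'s16c')"
```

```text
time_s: 24.52
eef_pos: [616.2, -4.4, 195.6]
ee_rot: [0.69, -0.69, 0.152, -0.156]
force: [-0.2, 0.1, -0.4]
grip_width: 0.702
time_s: 24.77
eef_pos: [614.9, -4.2, 194.9]
ee_rot: [-0.69, 0.69, -0.155, 0.154]
force: [0.5, 0.5, -1.4]
grip_width: 0.701
t 24.92 tcp [614.8  -4.2 194.2] yaw 64.8 tilt 0.16 F [ 0.2 -0.3 -0.6] grip 59.9 q6 -1.33
 shift tool [ 0.8 99.2  0. ]
 turn [ 0.001 -0.002 -0.003]
```

View pics/w16c.png

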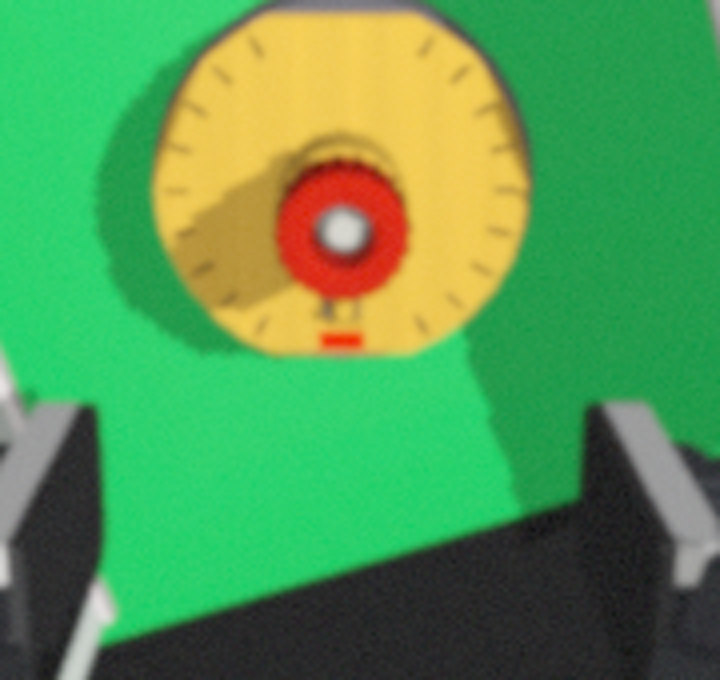

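View pics/s16c.png

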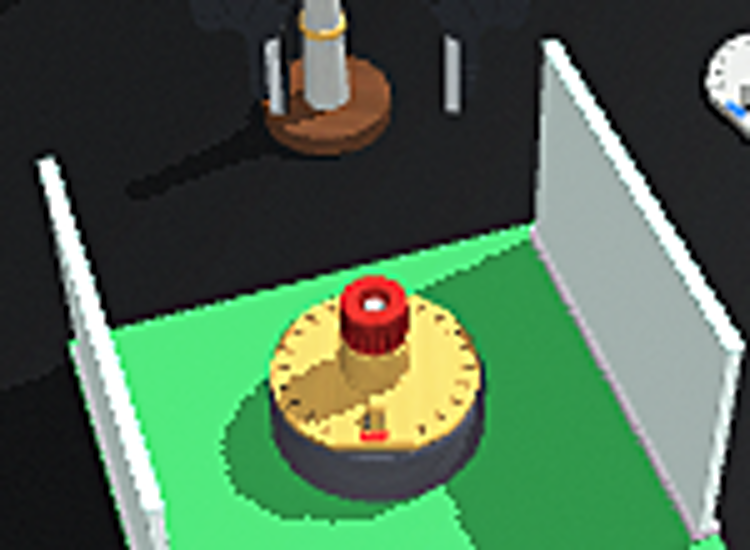

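View pics/t16.png

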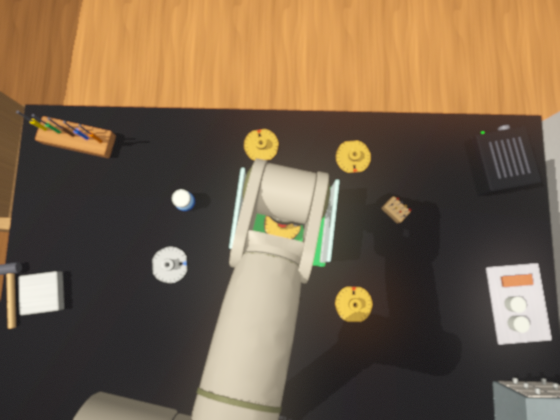

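```bash
python3 -m handwheel '[{"grip":60,"tx":0,"ty":0,"tz":0,"wx":0,"wy":0,"wz":0},{"grip":60,"tx":0,"ty":0,"tz":0,"wx":0,"wy":0,"wz":0},{"grip":60,"tx":0,"ty":0,"tz":0,"wx":0,"wy":0,"wz":0}]'
python3 -c "
from h import *
print(ctrl.finish_job())"
```

```text
time_s: 25.17
eef_pos: [615.2, -4.3, 195.3]
ee_rot: [-0.69, 0.69, -0.154, 0.154]
force: [0.3, 0.6, -0.2]
grip_width: 0.707
the job is handed in; nothing more can be done
None
```

The job is done and handed in at about 25 s of the 72 s allowed; no verdict was reported.

- **Collar off:** I lifted the red collar off the shaft and stood it on the bare bench about 160 mm from the head, then let go.
- **Plate:** I took the brass plate farthest to the robot's right by its hub and lowered it over the shaft and pin. No contact force showed until the final seating, at about 7 N. The finger-tip height there puts its underside at 34 mm, which is flat on the head.
- **Collar back:** I put the collar back over the shaft and released it about 0.2 mm above the hub.

**Last checks:** The wrist and scene pictures show the plate flat on the head with the pin in the slot. The collar is upright on the hub around the shaft, and the shaft end sits just below its top. The gripper is clear, about 130 mm above where it let go.

The steel plate, jar and bur stand are at the same pixels in the top view as at the start. In that last view the arm hid the mandrel; the scene camera shows it upright, but I did not measure its position again.

**What disagreed:** Camera estimates of the shaft position varied by 1 to 2 mm between views, and the arm's measured position wandered by up to about 1 mm. I corrected for this by comparing the held part with the shaft in the same picture. The gripper also read 29 to 30 mm on the 32 mm hub, but it held without slipping.

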